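Lay out the water still's parts for reassembly

ROBOT

A 6-joint arm with a two-finger parallel gripper is mounted at the origin on the work surface. World frame = base frame: x ahead of the robot, y to its left, z up, the work surface at z = 0. Lengths are in m, angles in rad, forces in N, time in s.
With the tool pointing down it reaches from about 0.4 to 0.825 m from the base axis. Payload 7 kg.
Tool frame: the origin (TCP) lies at the centre of the arm's flange, where the gripper is bolted on; the fingertips stand 178 mm ahead of it and the grasp point (between the pads) lies 159 mm ahead of it; x points along the fingers, z is the direction in which the jaws open and shut, and the axes are right-handed (so a half turn about x gives the same grasp; the last joint's range is limited). The gripper opens to 88 mm and grips with 3 to 60 N. Pads are 19 mm wide; open, the fingers measure 130 mm over their backs; the gripper's body (78 mm by 193 mm) begins 47 mm behind the grasp point.
Start: joints at [1.561, 0.359, 0.012, 0, -1.224, -0.288], TCP at [0.198, 0.645, 0.405] pointing down, gripper open.
Joint ranges: [-3.07, 3.07], [-1.43, 2.12], [-1.02, 1.25], [-3.03, 1.67], [-3.05, -0], [-3.03, 3.03]. Speed limits (rad/s): [2.39, 2.39, 3.01, 3.14, 3.14, 3.14].

INTERFACE

Orientations are given as [roll, pitch, yaw] about the fixed x, y, z axes, in that order (R = Rz(yaw) Ry(pitch) Rx(roll)).
In Python, from station import telemetry, optics, job_done, finder gives the robot as it stands.
- The arm moves only by the tool play_rows, never from a script. Its argument "steps" is a list of rows, each an object of numbers: "gripper": the opening, from 0 (shut) to 1 (fully open); "tx", "ty", "tz": the shift along the tool's x, y, z in units of 25 mm (1.0 is 25 mm); "ax", "ay", "az": the turn, a rotation vector about the tool's x, y, z in units of 6 degrees (1.0 is 6 degrees). In form: [{"gripper": .., "tx": .., "ty": .., "tz": .., "ax": .., "ay": .., "az": ..}, ...]. A call has 1 to 20 rows; each row shifts and turns the commanded pose from where the row before left it, along the tool's axes as they then stand; what a row does not reach is not made up. A row lasts 1/12 s, in which the tool goes at most 41.7 mm and 7.16 degrees, less where a joint would pass 70% of its speed; a pose out of reach is approached as far as the arm can. A call is refused whole if a number of a shift passes 1 or a number of a turn 1, either way. A call with a gripper value outside its range is refused whole. The fingers move at their own pace and stop on an object; "newtons" is the grip in N (left out, the last holds). Time passes only in rows, so rows that do not move let the fingers close. It gives the time, the measured TCP pose, the force and the opening at its end, in the units of the state.
- telemetry.get_state(): the state, without advancing time (a new reading comes with each control period).
- optics.grab_frame(name): name is "scene" or "top" or "wrist"; returns the picture (400x640x3 uint8, red, green, blue); there is no depth.
- optics.calibration(name): a dict with "fx", "fy", "cx", "cy" (pixels), "k1" (the pictures are not rectified: a ray, as slopes to the right and down, at radius r is drawn at 1 + k1 r^2 times it, then the intrinsics apply), "T" (4x4, takes a point from camera to world coordinates); the wrist camera has in their place "mount" (4x4, takes a point from camera to tool coordinates, whose origin is the TCP and whose axes are the tool frame's). Camera axes: x right, y down, z forward; pixel columns grow to the right and rows downward; lengths in m; the calibration is good to about 2 mm. A picture is of the moment at which its call begins: read the wrist's pose just before it. calibration takes no time and is no camera call.
- job_done(): hands the job in, once; it reports no verdict.
Trained networks look in the newest picture that a camera, given by its name, has taken for a name from the list of things; names that differ only in an ending like _2 or _b are one class to them, and where a whole thing is asked for, a point or a joint stands for the part that bears it (a point fixed in the world has none). Each returns a list of dicts, best first, with "confidence" (0 to 1); they miss things now and then, are a little off and sometimes report something else, mostly with a low value. They report only what shows in the picture. A call takes as long as a camera call.
- finder.look_for(query, camera): "extent" ([left, top, right, bottom] in pixels, round what is visible of it).
- finder.silhouettes(query, camera): "pixels" (400x640 bool, what is visible of it) and "extent" ([left, top, right, bottom] in pixels, round what is visible of it).
- finder.pinpoint(query, camera): "location" ([row, column] in pixels: a listed point, or the origin of a listed thing).
The state is a dict: "t": time; "q": joint angles; "qd": joint speeds; "joint_efforts": joint torques, N m; "eef_pos": TCP position; "ee_rot": TCP orientation; "force": force on the tool from outside, world axes, zero at the start; "moment": the same for the moment, N m; "width": finger opening in m.
Only numpy, scipy, OpenCV 4.12 (cv2) and the standard library are available. Lean on these libraries where they do the work, as an engineer would, in place of code of your own. Each camera call takes 0.05 s, during which the arm holds its last target.

TASK

Lay out the cleaned parts of the water still from the blue tray onto the grey service board, each in the middle of its marked circle: the steel clamp ring flat behind the round black heater head, the black end cap flat behind the square white junction box, the white filter cartridge standing upright between the head and the box, and the brass valve lying lever up behind the cartridge with its length along the board's long side. Set the small white plug, upright as it now stands, centrally on top of the end cap. Behind means on the far side as seen from the robot; the head and the box may have changed sides, and the blue rubber bulb beyond the work must be left standing where it is.

Things in the scene. Friction and masses are not known exactly. Their poses are not given: they have to be found in the camera images.
- ring_mid (a point): Bare steel clamp ring lying flat: outer diameter 62, bore 48, 28 mm tall. Loose, in the tray. The point is its centre, half-way up (14 mm above its underside); z axis up.
- cap_mid (a point): Black plastic end cap, a solid disc: 60 mm diameter up to 24 mm, then narrowing to a flat top 54 mm across; 32 mm tall. Loose, in the tray. The point is its centre, 16 mm above its underside; z axis up.
- cartridge_mid (a point): White filter cartridge, an upright cylinder: 44 mm diameter, 95 mm tall. Loose, in the tray. The point is its centre, 47.5 mm above its underside; z axis up.
- valve_mid (a point): Brass ball valve lying with its red lever on top: a middle block 26 mm wide (x) and 36 mm long (y), with round ends of 25 mm diameter to a total length of 76 mm along y. The block is 26 mm tall; above it a stem and a flat lever 12 mm wide, from y = -8 to +36 mm, reach 38 mm above the underside. Grip it across the block's 26 mm width. Loose, in the tray. The point is the middle of the brass block, 13 mm above the underside; y axis along the valve's length, z up.
- plug_mid (a point): Small white plug standing on its narrow end: lower half 26 mm diameter and 18 mm tall, upper half (the grip) 34 mm diameter and 18 mm tall; 36 mm tall in all. Loose, in the tray. The point is its centre, 18 mm above its underside; z axis up.
- tray: Fixed shallow blue tray holding the loose parts at the start, 240 mm (x) by 290 mm (y); floor 5 mm above the bench, rim 13 mm above the bench and 5 mm thick. It and the board may lie either way round, left or right. Origin: centre of its underside; x axis away from the robot. Parts lie in it in two rows along y, at x of about -48 mm (three parts, 95 mm apart) and +52 mm (two parts, 120 mm apart), in any order.
- board: Fixed flat grey service board, 230 mm (x) by 300 mm (y), 12 mm thick. Origin: centre of its underside; x axis away from the robot (behind), y to the left, z up. Front row at x = -55 mm: the heater head and the junction box at y = +95 and -95 mm (either way round), and between them a circle at y = 0. Rear row at x = +55 mm: circles at y = -95, 0 and +95 mm. The circles are thin dark outlines of 72 mm diameter, printed flat.
- head: Heater head: fixed round black post with a steel top, 47 mm diameter, 63 mm tall, standing on the board. Origin: centre of its underside, on the board's top; axes as the board's. The circle behind it has its centre at x = +110 mm.
- jbox: Junction box: fixed square white block, 44 by 44 mm, 61 mm tall, with a small black gland 8 mm proud of its front, standing on the board. Origin: centre of its underside, on the board's top; axes as the board's. The circle behind it has its centre at x = +110 mm.
- bulb_mid (a point): Bystander, not to be touched: blue pipette bulb standing loose on the bench beyond the work, 44 mm diameter at the bottom, narrowing to a nozzle, 85 mm tall. The point is on its axis, 30 mm above its underside; z axis up.

How it is judged:
By the outcome, as a careful person would: the job done as asked, in the order asked, and still so for the second after the job is handed in, with the robot touching nothing.
It also fails if it takes over 120 s, if anything falls off the work surface, if the arm or the gripper's body presses on something with over 40 N, if the wrist force passes 120 N, or if a joint passes its speed limit or range.

## Working session

There is one attempt and no reset: what is moved stays moved. The work goes in short steps, Python scripts to look and compute and a tool call to move; the robot and the scene stay as the last step left them, time stands still between calls to the robot, and variables do not carry over. Pictures are saved under pics/ and viewed, and the job is handed in when it is done.

Besides the shell and the picture viewer there is one more tool, called after ">>>" as a command line: name --argument value ..., lists and objects as JSON in quotes. play_rows: Moves the arm, as the interface text tells. Its arguments: {"type":"object","properties":{"steps":{"type":"array"},"newtons":{"type":"number"}},"required":["steps"]}

```bash
ls; mkdir -p pics; python3 - <<'E'
from station import telemetry, optics, finder
import cv2, numpy as np
print(telemetry.get_state())
for n in ["scene","top","wrist"]:
    im=optics.grab_frame(n); cv2.imwrite(f"pics/{n}0.png",im[:,:,::-1])
    c=optics.calibration(n); print(n,{k:(np.round(v,4).tolist() if k in("T","mount") else v) for k,v in c.items()})
E
```

```text
pics
{'t': 0.0, 'q': array([ 1.56110410e+00,  3.59361220e-01,  1.10891299e-02, -3.81347471e-04,
       -1.22408970e+00, -2.88090603e-01]), 'qd': array([ 0.00119719, -0.00119541, -0.00035603,  0.00053827, -0.00023496,
       -0.0005416 ]), 'joint_efforts': array([ 3.20988611e-04, -5.82713485e+01,  2.93054563e+01,  6.99708447e+00,
        6.95720402e-03, -1.49336333e-04]), 'eef_pos': array([0.19799002, 0.64510911, 0.4037466 ]), 'ee_rot': array([ 0.062999  ,  1.56919032, -1.80571002]), 'force': array([ 0.15605227,  0.25575632, -0.29302526]), 'moment': array([-0.04568431,  0.01701748, -0.00207681]), 'width': 0.08775960152294145}
scene {'fx': 408.7187648570379, 'fy': 408.7187648570379, 'cx': 315.61909138071064, 'cy': 198.13414760232683, 'k1': -0.10101447713213785, 'T': [[-0.5217, 0.5621, -0.6418, 1.1859], [0.8531, 0.3322, -0.4024, 0.3511], [-0.013, -0.7574, -0.6528, 0.6401], [0.0, 0.0, 0.0, 1.0]]}
top {'fx': 517.0506234904062, 'fy': 517.0506234904062, 'cx': 324.1859335869143, 'cy': 207.2874879111324, 'k1': -0.07795661699564072, 'T': [[-0.0239, -0.9955, 0.0919, 0.5134], [-0.9996, 0.0226, -0.0154, 0.0141], [0.0132, -0.0922, -0.9957, 1.1761], [0.0, 0.0, 0.0, 1.0]]}
wrist {'fx': 282.16511601124773, 'fy': 282.16511601124773, 'cx': 316.31010155089115, 'cy': 199.17932022434678, 'k1': 0.01775006502192659, 'mount': [[-0.0001, -0.257, 0.9664, 0.02], [-0.0001, -0.9664, -0.257, 0.0699], [1.0, -0.0001, 0.0001, -0.0004], [0.0, 0.0, 0.0, 1.0]]}
```

View pics/top0.png

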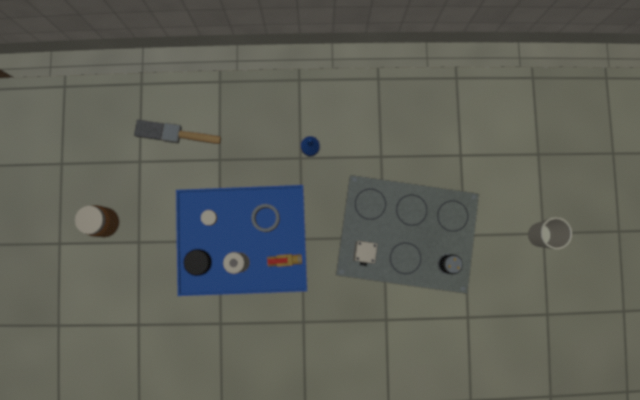

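View pics/scene0.png

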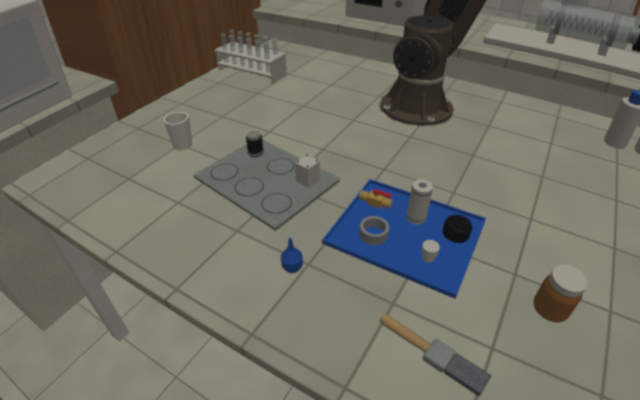

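View pics/wrist0.png

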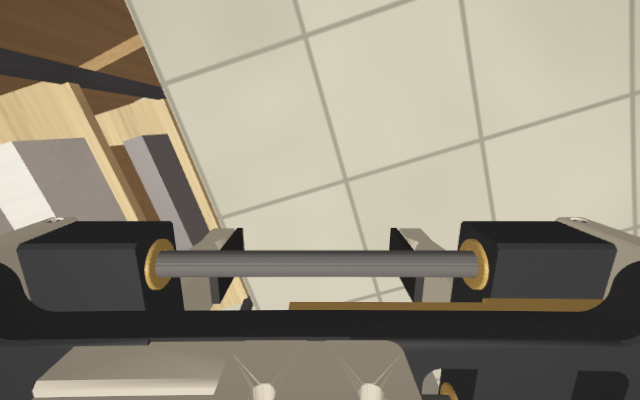

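```bash
cat > h.py <<'E'
from station import telemetry, optics, finder
import cv2, numpy as np
from scipy.spatial.transform import Rotation as R
def tcp(s=None):
    s=s or telemetry.get_state(); T=np.eye(4)
    T[:3,:3]=R.from_euler('xyz',s['ee_rot']).as_matrix(); T[:3,3]=s['eef_pos']; return T
def camT(n,s=None):
    c=optics.calibration(n)
    return c, (np.array(c['T']) if n!='wrist' else tcp(s)@np.array(c['mount']))
def ray(c,T,row,col):
    d=np.array([(col-c['cx'])/c['fx'],(row-c['cy'])/c['fy']]); u=d.copy()
    for _ in range(20): u=d/(1+c['k1']*(u@u))
    v=T[:3,:3]@np.array([u[0],u[1],1.]); return T[:3,3].copy(), v/np.linalg.norm(v)
def atz(c,T,row,col,z):
    o,v=ray(c,T,row,col); return o+v*(z-o[2])/v[2]
def tri(rays):
    A=np.zeros((3,3));b=np.zeros(3)
    for o,v in rays:
        P=np.eye(3)-np.outer(v,v);A+=P;b+=P@o
    p=np.linalg.solve(A,b); return p,[np.linalg.norm(np.cross(p-o,v))*1e3 for o,v in rays]
def proj(c,T,p):
    q=np.linalg.inv(T)@np.append(p,1); x=q[:2]/q[2]; x=x*(1+c['k1']*(x@x)); return x[1]*c['fy']+c['cy'],x[0]*c['fx']+c['cx']
E
python3 - <<'E'
from h import *
optics.grab_frame("top");optics.grab_frame("scene")
for n in ["ring_mid","cap_mid","cartridge_mid","valve_mid","plug_mid","board","head","jbox","bulb_mid","tray"]:
    rs=[]
    for cam in ["top","scene"]:
        r=finder.pinpoint(n,cam)
        c,T=camT(cam)
        print(n,cam,[(np.round(x['location'],1).tolist(),round(x['confidence'],2)) for x in r[:2]],end=' ')
        if r: rs.append(ray(c,T,*r[0]['location']))
    if len(rs)==2:
        p,e=tri(rs);print(np.round(p*1e3,1),np.round(e,1))
print(telemetry.get_state()['t'])
E
```

```text
ring_mid top [([217.5, 262.3], 0.7)] ring_mid scene [([233.2, 369.9], 0.81)] [603.8 130.   11.7] [6.9 6.9]
cap_mid top [([261.5, 198.5], 0.61)] cap_mid scene [([227.4, 455.8], 0.66)] [505.1 279.5  20. ] [0.2 0.2]
cartridge_mid top [([261.2, 237.3], 0.96)] cartridge_mid scene [([203.1, 420.0], 0.67)] [503.5 190.1  48.6] [2.1 2.1]
valve_mid top [([263.7, 282.6], 0.85)] valve_mid scene [([196.6, 374.4], 0.56), ([251.7, 429.3], 0.44)] [498.2  87.5  18.6] [4.7 4.7]
plug_mid top [([220.0, 209.3], 0.7)] plug_mid scene [([253.1, 427.0], 0.65), ([230.0, 372.2], 0.39)] [598.9 252.8  13.2] [3.3 3.3]
board top [([233.5, 408.1], 0.67)] board scene [([176.4, 266.0], 0.59)] [ 556.7 -192.1    7.7] [1. 1.]
head top [([259.0, 444.9], 0.84)] head scene [([152.5, 252.8], 0.83), ([228.1, 455.6], 0.67)] [ 498.9 -274.4   18. ] [2.5 2.5]
jbox top [([253.2, 365.6], 0.91)] jbox scene [([181.9, 308.0], 0.66), ([256.6, 290.5], 0.17)] [ 5.143e+02 -9.400e+01  4.000e-01] [1.8 1.8]
bulb_mid top [([143.5, 309.5], 0.87), ([221.9, 210.8], 0.29)] bulb_mid scene [([258.2, 291.9], 0.6)] [763.7  27.3  29.1] [1.5 1.5]
tray top [([240.3, 238.8], 0.59)] tray scene [([233.1, 403.3], 0.67)] [553.3 186.8  -3. ] [5.7 5.7]
1.25
```

```bash
python3 - <<'E'
from h import *
print(np.round(tcp()[:3,:3],3))
im=optics.grab_frame("top"); c,T=camT("top")
b=cv2.resize(im[160:310,160:500],None,fx=2.3,fy=2.3,interpolation=cv2.INTER_CUBIC)
cv2.imwrite("pics/topz.png",b[:,:,::-1])
g=cv2.cvtColor(im,cv2.COLOR_RGB2GRAY)
G=cv2.resize(g,None,fx=4,fy=4,interpolation=cv2.INTER_CUBIC)
th=cv2.adaptiveThreshold(G,255,cv2.ADAPTIVE_THRESH_MEAN_C,cv2.THRESH_BINARY_INV,61,5)
cs,_=cv2.findContours(th,cv2.RETR_LIST,cv2.CHAIN_APPROX_NONE)
for k in cs:
    if len(k)<100: continue
    (x,y),(a,bb),t=cv2.fitEllipse(k); x,y=(x-1.5)/4,(y-1.5)/4
    if 330<x<480 and 170<y<300 and 20<a/4<45 and bb/a<1.2:
        print(round(x,1),round(y,1),round(a/4,1),round(bb/4,1),np.round(atz(c,T,y,x,.012)*1e3,1))
E
```

```text
[[-0.     0.956 -0.293]
 [-0.    -0.293 -0.956]
 [-1.    -0.     0.   ]]
450.8 263.9 21.7 25.5 [ 486.1 -286.8   12. ]
405.2 257.8 28.1 28.3 [ 502.6 -183.5   12. ]
405.1 257.8 32.8 33.1 [ 502.5 -183.2   12. ]
365.9 251.3 29.4 29.9 [519.4 -95.3  12. ]
452.3 215.5 27.6 27.9 [ 595.5 -295.1   12. ]
452.3 215.5 32.2 32.8 [ 595.5 -295.1   12. ]
411.4 209.6 27.4 28.1 [ 611.1 -201.7   12. ]
411.3 209.6 32.2 33.0 [ 611.  -201.5   12. ]
369.9 203.6 27.7 28.1 [ 626.8 -107.8   12. ]
369.9 203.6 32.4 32.7 [ 626.8 -107.8   12. ]
```

View pics/topz.png

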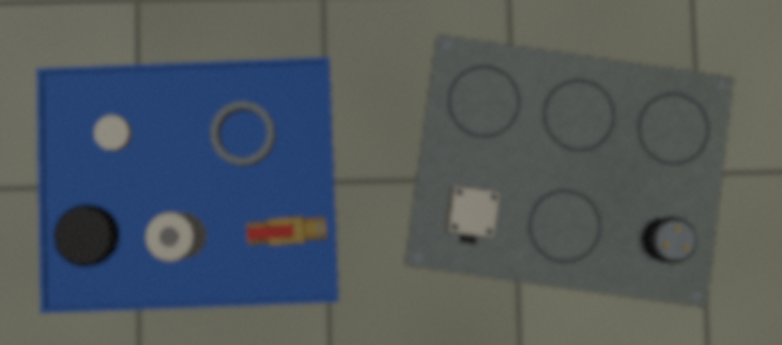

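>>> play_rows --steps '[{"gripper": 1,"ax": -0.95},{"ax": -0.95,"gripper": 1},{"ax": -0.94,"gripper": 1}]'

```text
invalid input
```

>>> play_rows --steps '[{"gripper": 1,"ty": 0.3,"tz": 0.9},{"gripper": 1,"ty": 0.3,"tz": 0.9},{"gripper": 1,"ty": 0.5,"tz": 0.9},{"gripper": 1,"ty": 0.5,"tz": 0.9},{"gripper": 1,"ty": 0.5,"tz": 0.9},{"gripper": 1,"ty": 0.5,"tz": 0.9},{"gripper": 1,"ty": 0.5,"tz": 0.9},{"gripper": 1,"ty": 0.5,"tz": 0.9},{"gripper": 1,"ty": 0.5,"tz": 0.9},{"gripper": 1,"ty": 0.5,"tz": 0.9},{"gripper": 1,"ty": 0.5,"tz": 0.9},{"gripper": 1,"ty": 0.5,"tz": 0.9},{"gripper": 1,"ty": 0.5,"tz": 0.9},{"gripper": 1,"ty": 0.5,"tz": 0.9},{"gripper": 1,"ty": 0.5,"tz": 0.9},{"gripper": 1,"ty": 0.5,"tz": 0.9},{"gripper": 1,"ty": 0.5,"tz": 0.9},{"gripper": 1,"ty": 0.5,"tz": 0.9},{"gripper": 1,"ty": 0.5,"tz": 0.9},{"gripper": 1}]'

```text
invalid input
```

```bash
python3 - <<'E'
from h import *
s=telemetry.get_state(); print(np.round(s['q'],3),s['eef_pos'],s['qd'].max(),s['t']); print(np.round(tcp(s)[:3,:3],3))
im=optics.grab_frame("wrist"); cv2.imwrite("pics/w1.png",im[:,:,::-1])
E
```

```text
[ 1.561  0.359  0.012 -0.    -1.224 -0.288] [0.1980703  0.6452717  0.40466879] 0.0009703545356081692 1.3
[[-0.     0.956 -0.293]
 [ 0.    -0.293 -0.956]
 [-1.    -0.    -0.   ]]
```

View pics/w1.png

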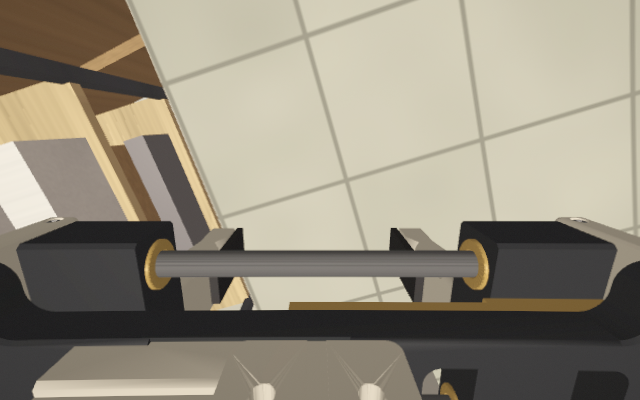

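All keys are probably required in each row.

>>> play_rows --steps '[{"gripper": 1,"tx": 0,"ty": 0,"tz": 0,"ax": -0.95,"ay": 0,"az": 0},{"gripper": 1,"tx": 0,"ty": 0,"tz": 0,"ax": -0.95,"ay": 0,"az": 0},{"gripper": 1,"tx": 0,"ty": 0,"tz": 0,"ax": -0.94,"ay": 0,"az": 0}]'

```text
t: 1.6
eef_pos: [0.1981, 0.6453, 0.4047]
ee_rot: [0.925, 1.571, -0.641]
force: [0.7, -0.7, -0.2]
width: 0.0876
```

>>> play_rows --steps '[{"gripper": 1,"tx": 0,"ty": 0.3,"tz": 0.8,"ax": 0,"ay": 0,"az": 0},{"gripper": 1,"tx": 0,"ty": 0.5,"tz": 0.9,"ax": 0,"ay": 0,"az": 0},{"gripper": 1,"tx": 0,"ty": 0.5,"tz": 0.9,"ax": 0,"ay": 0,"az": 0},{"gripper": 1,"tx": 0,"ty": 0.5,"tz": 0.9,"ax": 0,"ay": 0,"az": 0},{"gripper": 1,"tx": 0,"ty": 0.5,"tz": 0.9,"ax": 0,"ay": 0,"az": 0},{"gripper": 1,"tx": 0,"ty": 0.5,"tz": 0.9,"ax": 0,"ay": 0,"az": 0},{"gripper": 1,"tx": 0,"ty": 0.5,"tz": 0.9,"ax": 0,"ay": 0,"az": 0},{"gripper": 1,"tx": 0,"ty": 0.5,"tz": 0.9,"ax": 0,"ay": 0,"az": 0},{"gripper": 1,"tx": 0,"ty": 0.5,"tz": 0.9,"ax": 0,"ay": 0,"az": 0},{"gripper": 1,"tx": 0,"ty": 0.5,"tz": 0.9,"ax": 0,"ay": 0,"az": 0},{"gripper": 1,"tx": 0,"ty": 0.5,"tz": 0.9,"ax": 0,"ay": 0,"az": 0},{"gripper": 1,"tx": 0,"ty": 0.5,"tz": 0.9,"ax": 0,"ay": 0,"az": 0},{"gripper": 1,"tx": 0,"ty": 0.5,"tz": 0.9,"ax": 0,"ay": 0,"az": 0},{"gripper": 1,"tx": 0,"ty": 0.5,"tz": 0.9,"ax": 0,"ay": 0,"az": 0},{"gripper": 1,"tx": 0,"ty": 0.5,"tz": 0.9,"ax": 0,"ay": 0,"az": 0},{"gripper": 1,"tx": 0,"ty": 0.5,"tz": 0.9,"ax": 0,"ay": 0,"az": 0},{"gripper": 1,"tx": 0,"ty": 0.5,"tz": 0.9,"ax": 0,"ay": 0,"az": 0},{"gripper": 1,"tx": 0,"ty": 0.5,"tz": 0.9,"ax": 0,"ay": 0,"az": 0},{"gripper": 1,"tx": 0,"ty": 0.5,"tz": 0.9,"ax": 0,"ay": 0,"az": 0},{"gripper": 1,"tx": 0,"ty": 0,"tz": 0,"ax": 0,"ay": 0,"az": 0}]'

```text
t: 3.27
eef_pos: [0.4314, 0.2174, 0.4048]
ee_rot: [0.418, 1.57, -1.155]
force: [-0.3, 0.1, -0.4]
width: 0.0875
```

```bash
python3 - <<'E'
from h import *
s=telemetry.get_state(); print(np.round(s['q'],3),s['eef_pos'],abs(s['qd']).max(),s['t']); print(np.round(tcp(s)[:3,:3],3))
im=optics.grab_frame("wrist"); cv2.imwrite("pics/w2.png",im[:,:,::-1])
for n in ["ring_mid","cap_mid","cartridge_mid","valve_mid","plug_mid","tray"]:
    s=telemetry.get_state()
    print(n,[(np.round(x['location'],1).tolist(),round(x['confidence'],2)) for x in finder.pinpoint(n,"wrist")[:2]])
print(s['eef_pos'],s['ee_rot'],s['t'])
E
```

```text
[ 0.875  0.038 -0.397  0.    -1.136  0.693] [0.43137695 0.21738547 0.40484509] 0.08396957600185946 3.2667
[[ 0.     1.    -0.003]
 [-0.    -0.003 -1.   ]
 [-1.     0.     0.   ]]
ring_mid []
cap_mid [([121.5, 260.5], 0.92)]
cartridge_mid [([122.4, 257.7], 0.67)]
valve_mid [([118.0, 418.1], 0.76)]
plug_mid [([32.7, 285.8], 0.65)]
tray [([78.7, 337.3], 0.66)]
[0.43013121 0.22081497 0.40469255] [2.70674227 1.57064891 1.13649427] 3.5667
```

View pics/w2.png

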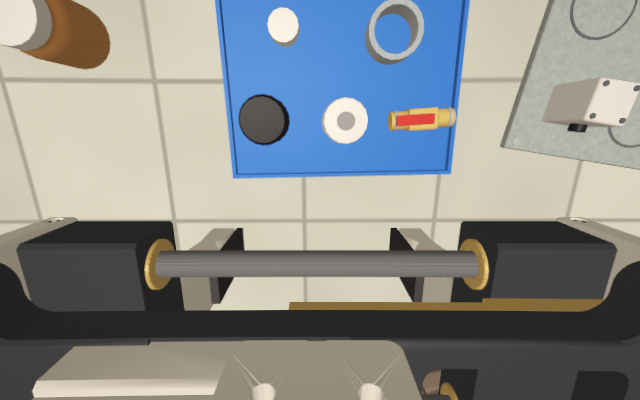

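>>> play_rows --steps '[{"gripper": 1,"tx": 0,"ty": 0,"tz": 0.9,"ax": 0,"ay": 0,"az": 0},{"gripper": 1,"tx": 0,"ty": 0,"tz": 0.9,"ax": 0,"ay": 0,"az": 0},{"gripper": 1,"tx": 0,"ty": 0,"tz": 0.9,"ax": 0,"ay": 0,"az": 0},{"gripper": 1,"tx": 0,"ty": 0,"tz": 0.9,"ax": 0,"ay": 0,"az": 0},{"gripper": 1,"tx": 0,"ty": 0,"tz": 0,"ax": 0,"ay": 0,"az": 0},{"gripper": 1,"tx": 0,"ty": 0,"tz": 0,"ax": 0,"ay": 0,"az": 0}]'

```text
t: 4.12
eef_pos: [0.4302, 0.1299, 0.4049]
ee_rot: [2.263, 1.57, 0.691]
force: [0.8, -0.0, 0.2]
width: 0.0876
```

```bash
python3 - <<'E'
from h import *
import pickle
s=telemetry.get_state(); print(np.round(s['q'],3),s['eef_pos'],abs(s['qd']).max(),s['t'])
im=optics.grab_frame("wrist"); cv2.imwrite("pics/w3.png",im[:,:,::-1])
pickle.dump((s,im),open("w3.pkl","wb"))
s2=dict(s); s2['eef_pos']=np.array([0.43013121,0.22081497,0.40469255]); s2['ee_rot']=np.array([2.70674227,1.57064891,1.13649427])
pickle.dump((s2,cv2.imread("pics/w2.png")[:,:,::-1]),open("w2.pkl","wb"))
E
```

```text
[ 0.734 -0.023 -0.459  0.    -1.135  0.836] [0.43017772 0.12990177 0.40485741] 0.01933059701910044 4.1167
```

View pics/w3.png

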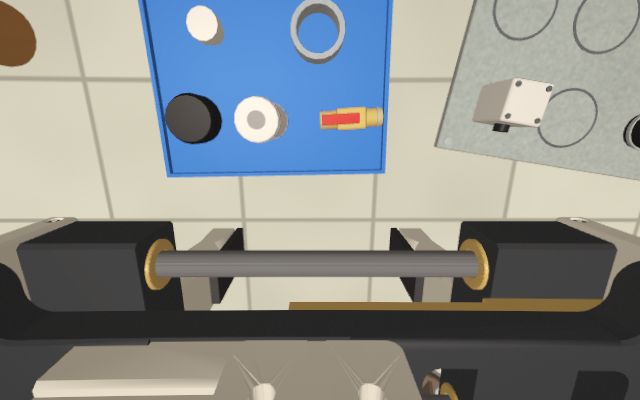

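```bash
cat >> h.py <<'E'
def ortho(im,c,T,z,cx,cy,half,mm=0.5):
    """top-down picture; row 0 = cx+half, col 0 = cy+half (image up=+x, right=-y)"""
    n=int(2*half/mm*1e3); X=cx+half-(np.arange(n)+.5)*mm/1e3; Y=cy+half-(np.arange(n)+.5)*mm/1e3
    P=np.stack(np.broadcast_arrays(X[:,None],Y[None,:],z),-1).reshape(-1,3)
    Ti=np.linalg.inv(T); q=P@Ti[:3,:3].T+Ti[:3,3]; x=q[:,:2]/q[:,2:]; x=x*(1+c['k1']*(x**2).sum(1,keepdims=True))
    u=(x[:,0]*c['fx']+c['cx']).reshape(n,n).astype('f'); v=(x[:,1]*c['fy']+c['cy']).reshape(n,n).astype('f')
    return cv2.remap(im,u,v,cv2.INTER_CUBIC)
def circ(im,c,T,z,cx,cy,r,half=.06,mm=.5,p2=15):
    o=ortho(im,c,T,z,cx,cy,half,mm); g=cv2.GaussianBlur(cv2.cvtColor(o,cv2.COLOR_RGB2GRAY),(5,5),0)
    R0=r*1e3/mm
    h=cv2.HoughCircles(g,cv2.HOUGH_GRADIENT_ALT if 0 else cv2.HOUGH_GRADIENT,1,5,param1=60,param2=p2,minRadius=int(R0*.93),maxRadius=int(R0*1.08))
    if h is None: return o,[]
    return o,[(cx+half-(b+.5)*mm/1e3,cy+half-(a+.5)*mm/1e3,rr*mm/1e3) for a,b,rr in h[0][:3]]
E
cat > m1.py <<'E'
from h import *
import pickle
out=[]
for f in ["w2","w3"]:
    s,im=pickle.load(open(f+".pkl","rb"))
    if f=="w2": s['eef_pos']=np.array([0.43137695,0.21738547,0.40484509]); s['ee_rot']=np.array([0.418,1.57,-1.155])
    im=np.ascontiguousarray(im)
    c,T=camT("wrist",s)
    row=[]
    for n,z,x,y,r in [("ring",.033,.604,.130,.031),("cap",.037,.505,.279,.027),("cap24",.029,.505,.279,.030),("cart",.100,.503,.190,.022),("plug",.041,.599,.253,.017)]:
        o,h=circ(im,c,T,z,x,y,r); print(f,n,[np.round(np.array(k)*1e3,1).tolist() for k in h])
        if h: cv2.circle(o,(int((y+.06-h[0][1])/5e-4),int((x+.06-h[0][0])/5e-4)),int(h[0][2]/5e-4),(0,255,0),1)
        row.append(o)
    o=ortho(im,c,T,.031,.5,.0875,.06); row.append(o)
    out.append(np.hstack([cv2.resize(k,(130,130),interpolation=cv2.INTER_AREA) for k in row]))
cv2.imwrite("pics/m1.png",np.vstack(out)[:,:,::-1])
E
python3 m1.py
```

```text
w2 ring [[602.0, 129.5, 30.0], [597.0, 133.5, 30.5], [604.5, 128.5, 32.20000076293945]]
w2 cap [[506.5, 280.5, 28.700000762939453], [505.5, 283.0, 26.5], [506.5, 277.0, 27.600000381469727]]
w2 cap24 [[506.5, 281.0, 30.200000762939453], [508.0, 283.5, 27.799999237060547], [504.0, 281.5, 31.700000762939453]]
w2 cart [[505.0, 188.0, 21.899999618530273], [504.5, 190.5, 22.600000381469727], [507.0, 190.5, 23.200000762939453]]
w2 plug [[604.5, 252.5, 16.399999618530273]]
w3 ring [[602.5, 129.0, 30.5], [595.5, 129.0, 28.799999237060547], [599.5, 128.0, 32.70000076293945]]
w3 cap [[506.0, 282.5, 27.0], [506.0, 270.0, 27.0], [508.0, 284.0, 28.700000762939453]]
w3 cap24 [[506.5, 282.5, 29.5], [507.5, 286.5, 28.399999618530273], [506.0, 274.5, 29.0]]
w3 cart [[504.5, 188.5, 21.200000762939453], [505.0, 243.5, 21.600000381469727], [507.0, 188.5, 23.200000762939453]]
w3 plug [[604.5, 253.5, 16.600000381469727]]
```

View pics/m1.png

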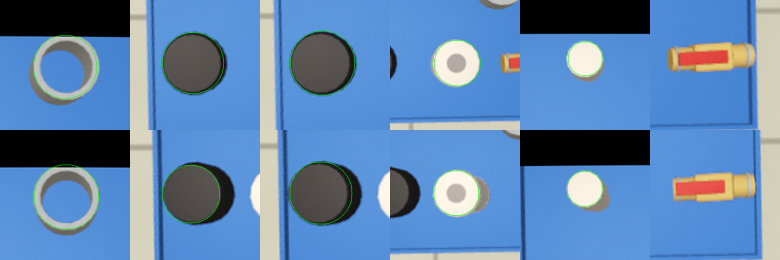

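>>> play_rows --steps '[{"gripper": 0.9,"tx": 0,"ty": 0.9,"tz": 0,"ax": 0,"ay": 0,"az": 0},{"gripper": 0.9,"tx": 0,"ty": 0.9,"tz": 0,"ax": 0,"ay": 0,"az": 0},{"gripper": 0.9,"tx": 0,"ty": 0.9,"tz": 0,"ax": 0,"ay": 0,"az": 0},{"gripper": 0.9,"tx": 0,"ty": 0.9,"tz": 0,"ax": 0,"ay": 0,"az": 0},{"gripper": 0.9,"tx": 0.5,"ty": 0.5,"tz": 0,"ax": 0,"ay": 0,"az": 0},{"gripper": 0.9,"tx": 0,"ty": 0,"tz": 0,"ax": 0,"ay": 0,"az": 0},{"gripper": 0.9,"tx": 0,"ty": 0,"tz": 0,"ax": 0,"ay": 0,"az": 0}]'

```text
t: 4.75
eef_pos: [0.5332, 0.1311, 0.3908]
ee_rot: [-1.022, 1.568, -2.593]
force: [-1.0, 0.1, -0.8]
width: 0.0788
```

```bash
cat > m2.py <<'E'
from h import *
import sys
s=telemetry.get_state(); im=optics.grab_frame("wrist"); cv2.imwrite("pics/w4.png",im[:,:,::-1])
print(s['eef_pos'],abs(s['qd']).max(),s['t'],np.round(s['q'],2)); c,T=camT("wrist",s); row=[]
for n,z,x,y,r in [("ring",.033,.602,.130,.031),("ringbore",.033,.602,.130,.024),("cap",.037,.505,.279,.027),("cart",.100,.503,.190,.022),("plug",.041,.604,.253,.017)]:
    o,h=circ(im,c,T,z,x,y,r); print(n,[np.round(np.array(k)*1e3,1).tolist() for k in h])
    if h: cv2.circle(o,(int((y+.06-h[0][1])/5e-4),int((x+.06-h[0][0])/5e-4)),int(h[0][2]/5e-4),(0,255,0),1)
    row.append(cv2.resize(o,(150,150),interpolation=cv2.INTER_AREA))
cv2.imwrite("pics/m2.png",np.hstack(row)[:,:,::-1])
E
python3 m2.py
```

```text
[0.53323438 0.13105575 0.39077772] 0.03790066311382033 4.75 [ 0.6   0.16 -0.29 -0.   -1.12  0.97]
ring [[602.0, 129.5, 30.899999618530273], [601.5, 127.0, 31.799999237060547], [605.0, 128.5, 32.70000076293945]]
ringbore [[602.0, 128.5, 24.200000762939453], [600.0, 131.0, 24.600000381469727], [599.0, 128.0, 25.200000762939453]]
cap [[506.0, 281.5, 26.5], [514.5, 269.0, 27.0], [508.5, 280.5, 28.700000762939453]]
cart [[531.5, 242.5, 21.399999618530273], [507.0, 187.5, 22.100000381469727], [504.0, 189.0, 21.899999618530273]]
plug [[605.0, 253.0, 16.799999237060547], [602.5, 253.0, 16.0]]
```

View pics/m2.png

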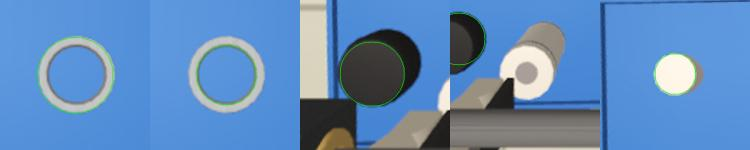

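>>> play_rows --newtons 20 --steps '[{"gripper": 0.9,"tx": 1,"ty": 0.92,"tz": 0.04,"ax": 0,"ay": 0,"az": 0},{"gripper": 0.9,"tx": 1,"ty": 0.92,"tz": 0,"ax": 0,"ay": 0,"az": 0},{"gripper": 0.9,"tx": 1,"ty": 0.92,"tz": 0,"ax": 0,"ay": 0,"az": 0},{"gripper": 0.9,"tx": 1,"ty": 0,"tz": 0,"ax": 0,"ay": 0,"az": 0},{"gripper": 0.9,"tx": 1,"ty": 0,"tz": 0,"ax": 0,"ay": 0,"az": 0},{"gripper": 0.9,"tx": 1,"ty": 0,"tz": 0,"ax": 0,"ay": 0,"az": 0},{"gripper": 0.9,"tx": 0.9,"ty": 0,"tz": 0,"ax": 0,"ay": 0,"az": 0},{"gripper": 0.9,"tx": 0.6,"ty": 0,"tz": 0,"ax": 0,"ay": 0,"az": 0},{"gripper": 0.9,"tx": 0.4,"ty": 0,"tz": 0,"ax": 0,"ay": 0,"az": 0},{"gripper": 0.9,"tx": 0.33,"ty": 0,"tz": 0,"ax": 0,"ay": 0,"az": 0},{"gripper": 0.9,"tx": 0,"ty": 0,"tz": 0,"ax": 0,"ay": 0,"az": 0},{"gripper": 0.9,"tx": 0,"ty": 0,"tz": 0,"ax": 0,"ay": 0,"az": 0}]'

```text
t: 5.8
eef_pos: [0.602, 0.1295, 0.1871]
ee_rot: [1.825, 1.57, 0.254]
force: [-0.6, -0.4, 0.3]
width: 0.0788
```

>>> play_rows --newtons 20 --steps '[{"gripper": 0.5,"tx": 0,"ty": 0,"tz": 0,"ax": 0,"ay": 0,"az": 0},{"gripper": 0.5,"tx": 0,"ty": 0,"tz": 0,"ax": 0,"ay": 0,"az": 0},{"gripper": 0.5,"tx": 0,"ty": 0,"tz": 0,"ax": 0,"ay": 0,"az": 0},{"gripper": 0.5,"tx": 0,"ty": 0,"tz": 0,"ax": 0,"ay": 0,"az": 0},{"gripper": 0.5,"tx": 0,"ty": 0,"tz": 0,"ax": 0,"ay": 0,"az": 0},{"gripper": 0.5,"tx": 0,"ty": 0,"tz": 0,"ax": 0,"ay": 0,"az": 0}]'

```text
t: 6.3
eef_pos: [0.6021, 0.1292, 0.1873]
ee_rot: [1.941, 1.57, 0.37]
force: [-1.5, 1.1, 6.6]
width: 0.061
```

>>> play_rows --steps '[{"gripper": 0.5,"tx": -0.4,"ty": 0,"tz": 0,"ax": 0,"ay": 0,"az": 0},{"gripper": 0.5,"tx": -0.8,"ty": 0,"tz": 0,"ax": 0,"ay": 0,"az": 0},{"gripper": 0.5,"tx": -0.8,"ty": 0,"tz": 0,"ax": 0,"ay": 0,"az": 0},{"gripper": 0.5,"tx": -1,"ty": 0,"tz": 0.4,"ax": 0,"ay": 0,"az": 0},{"gripper": 0.5,"tx": -1,"ty": -0.3,"tz": 0.8,"ax": 0,"ay": 0,"az": 0},{"gripper": 0.5,"tx": -0.5,"ty": -0.3,"tz": 1,"ax": 0,"ay": 0,"az": 0},{"gripper": 0.5,"tx": -0.5,"ty": -0.3,"tz": 1,"ax": 0,"ay": 0,"az": 0},{"gripper": 0.5,"tx": -0.5,"ty": -0.3,"tz": 1,"ax": 0,"ay": 0,"az": 0},{"gripper": 0.5,"tx": -0.5,"ty": -0.3,"tz": 1,"ax": 0,"ay": 0,"az": 0},{"gripper": 0.5,"tx": -0.5,"ty": -0.3,"tz": 1,"ax": 0,"ay": 0,"az": 0},{"gripper": 0.5,"tx": -0.5,"ty": -0.3,"tz": 1,"ax": 0,"ay": 0,"az": 0},{"gripper": 0.5,"tx": -0.5,"ty": -0.3,"tz": 1,"ax": 0,"ay": 0,"az": 0},{"gripper": 0.5,"tx": -0.5,"ty": -0.3,"tz": 1,"ax": 0,"ay": 0,"az": 0},{"gripper": 0.5,"tx": 0,"ty": -0.4,"tz": 1,"ax": 0,"ay": 0,"az": 0},{"gripper": 0.5,"tx": 0,"ty": -0.4,"tz": 1,"ax": 0,"ay": 0,"az": 0},{"gripper": 0.5,"tx": 0,"ty": -0.3,"tz": 1,"ax": 0,"ay": 0,"az": 0},{"gripper": 0.5,"tx": 0,"ty": -0.2,"tz": 0.6,"ax": 0,"ay": 0,"az": 0},{"gripper": 0.5,"tx": 0,"ty": 0,"tz": 0.4,"ax": 0,"ay": 0,"az": 0},{"gripper": 0.5,"tx": 0,"ty": 0,"tz": 0,"ax": 0,"ay": 0,"az": 0},{"gripper": 0.5,"tx": 0,"ty": 0,"tz": 0,"ax": 0,"ay": 0,"az": 0}]'

```text
t: 7.97
eef_pos: [0.5018, -0.201, 0.3865]
ee_rot: [2.827, 1.571, 1.255]
force: [0.6, -0.1, -0.0]
width: 0.0611
```

```bash
cat > mb.py <<'E'
from h import *
import sys,pickle
tag=sys.argv[1]
s=telemetry.get_state(); im=optics.grab_frame("wrist"); cv2.imwrite(f"pics/b{tag}.png",im[:,:,::-1]); pickle.dump((s,im),open(f"b{tag}.pkl","wb"))
print(s['eef_pos'],abs(s['qd']).max(),s['t'],np.round(s['q'],2),s['width']); c,T=camT("wrist",s); row=[]
M=np.zeros((4,2))
for n,z,x,y,r in [("ring",.012,.5955,-.295,.036),("valve",.012,.611,-.2015,.036),("cap",.012,.627,-.108,.036),("cart",.012,.5025,-.183,.036)]:
    o,h=circ(im,c,T,z,x,y,r,p2=12); print(n,[np.round(np.array(k)*1e3,1).tolist() for k in h])
    if h: cv2.circle(o,(int((y+.06-h[0][1])/5e-4),int((x+.06-h[0][0])/5e-4)),int(h[0][2]/5e-4),(0,255,0),1)
    row.append(cv2.resize(o,(180,180),interpolation=cv2.INTER_AREA))
cv2.imwrite(f"pics/mb{tag}.png",np.vstack([np.hstack(row),cv2.resize(im,(720,450))])[:,:,::-1][:600])
E
python3 mb.py 1
```

```text
[ 0.50177874 -0.20102898  0.38651945] 0.022702926912179584 7.9667 [-0.02  0.15 -0.31 -0.   -1.11  1.59] 0.06107473341723264
ring [[598.5, -295.5, 33.20000076293945], [600.5, -294.0, 34.099998474121094], [597.0, -293.5, 35.400001525878906]]
valve [[614.0, -201.0, 33.20000076293945], [616.5, -203.0, 35.400001525878906], [616.0, -199.0, 33.20000076293945]]
cap [[630.0, -107.5, 35.599998474121094], [629.5, -105.0, 33.79999923706055], [631.5, -109.5, 33.20000076293945]]
cart [[506.0, -183.0, 35.400001525878906], [503.5, -183.5, 34.900001525878906], [505.5, -186.0, 35.400001525878906]]
```

View pics/mb1.png

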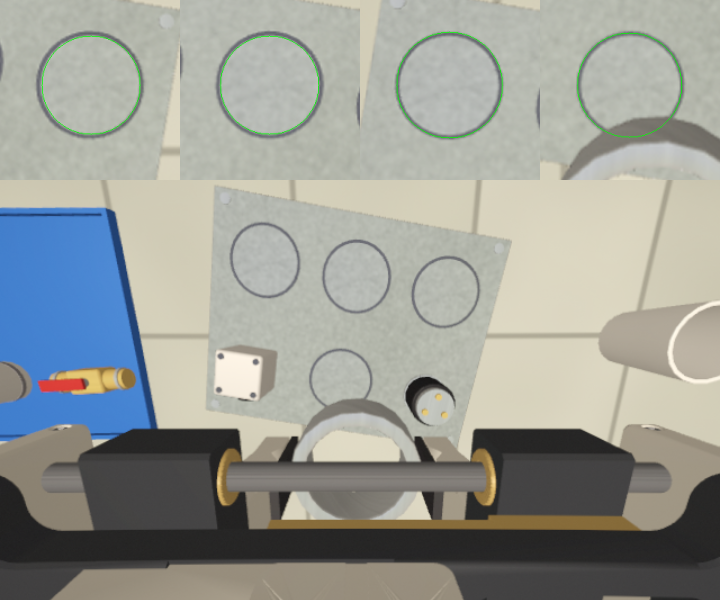

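>>> play_rows --steps '[{"gripper": 0.5,"tx": 0.3,"ty": 0.6,"tz": 0.6,"ax": 0,"ay": 0,"az": 0},{"gripper": 0.5,"tx": 0.5,"ty": 0.9,"tz": 0.9,"ax": 0,"ay": 0,"az": 0},{"gripper": 0.5,"tx": 0.5,"ty": 0.9,"tz": 0.9,"ax": 0,"ay": 0,"az": 0},{"gripper": 0.5,"tx": 0.5,"ty": 0.9,"tz": 0.9,"ax": 0,"ay": 0,"az": 0},{"gripper": 0.5,"tx": 0.9,"ty": 0.57,"tz": 0.47,"ax": 0,"ay": 0,"az": 0},{"gripper": 0.5,"tx": 1,"ty": 0,"tz": 0,"ax": 0,"ay": 0,"az": 0},{"gripper": 0.5,"tx": 1,"ty": 0,"tz": 0,"ax": 0,"ay": 0,"az": 0},{"gripper": 0.5,"tx": 1,"ty": 0,"tz": 0,"ax": 0,"ay": 0,"az": 0},{"gripper": 0.5,"tx": 0.7,"ty": 0,"tz": 0,"ax": 0,"ay": 0,"az": 0},{"gripper": 0.5,"tx": 0.5,"ty": 0,"tz": 0,"ax": 0,"ay": 0,"az": 0},{"gripper": 0.5,"tx": 0.3,"ty": 0,"tz": 0,"ax": 0,"ay": 0,"az": 0},{"gripper": 0.5,"tx": 0.2,"ty": 0,"tz": 0,"ax": 0,"ay": 0,"az": 0},{"gripper": 0.5,"tx": 0,"ty": 0,"tz": 0,"ax": 0,"ay": 0,"az": 0},{"gripper": 0.5,"tx": 0,"ty": 0,"tz": 0,"ax": 0,"ay": 0,"az": 0}]'

```text
t: 9.18
eef_pos: [0.599, -0.295, 0.2022]
ee_rot: [1.23, 1.57, -0.341]
force: [-0.2, 0.0, -0.5]
width: 0.0612
```

>>> play_rows --steps '[{"gripper": 0.5,"tx": 0.15,"ty": 0,"tz": 0,"ax": 0,"ay": 0,"az": 0},{"gripper": 0.5,"tx": 0.15,"ty": 0,"tz": 0,"ax": 0,"ay": 0,"az": 0},{"gripper": 0.5,"tx": 0,"ty": 0,"tz": 0,"ax": 0,"ay": 0,"az": 0},{"gripper": 0.5,"tx": 0,"ty": 0,"tz": 0,"ax": 0,"ay": 0,"az": 0}]'

```text
t: 9.52
eef_pos: [0.5986, -0.2952, 0.1944]
ee_rot: [1.34, 1.57, -0.232]
force: [-0.2, -0.4, -0.0]
width: 0.0612
```

>>> play_rows --steps '[{"gripper": 0.5,"tx": 0.03,"ty": 0,"tz": 0,"ax": 0,"ay": 0,"az": 0},{"gripper": 0.85,"tx": 0,"ty": 0,"tz": 0,"ax": 0,"ay": 0,"az": 0},{"gripper": 0.85,"tx": 0,"ty": 0,"tz": 0,"ax": 0,"ay": 0,"az": 0},{"gripper": 0.85,"tx": 0,"ty": 0,"tz": 0,"ax": 0,"ay": 0,"az": 0},{"gripper": 0.85,"tx": -0.3,"ty": 0,"tz": 0,"ax": 0,"ay": 0,"az": 0},{"gripper": 0.85,"tx": -0.6,"ty": 0,"tz": 0,"ax": 0,"ay": 0,"az": 0},{"gripper": 0.85,"tx": -1,"ty": 0,"tz": 0,"ax": 0,"ay": 0,"az": 0},{"gripper": 0.85,"tx": -1,"ty": 0,"tz": 0,"ax": 0,"ay": 0,"az": 0},{"gripper": 0.85,"tx": -1,"ty": -0.9,"tz": -0.9,"ax": 0,"ay": 0,"az": 0},{"gripper": 0.85,"tx": -1,"ty": -0.9,"tz": -0.9,"ax": 0,"ay": 0,"az": 0},{"gripper": 0.85,"tx": -1,"ty": -0.9,"tz": -0.9,"ax": 0,"ay": 0,"az": 0},{"gripper": 0.85,"tx": -1,"ty": -0.9,"tz": -0.9,"ax": 0,"ay": 0,"az": 0},{"gripper": 0.85,"tx": 0,"ty": 0,"tz": 0,"ax": 0,"ay": 0,"az": 0},{"gripper": 0.85,"tx": 0,"ty": 0,"tz": 0,"ax": 0,"ay": 0,"az": 0}]'

```text
t: 10.68
eef_pos: [0.5078, -0.2043, 0.3687]
ee_rot: [1.512, 1.565, -0.058]
force: [0.8, -0.4, -0.1]
width: 0.0747
```

```bash
python3 mb.py 2; cat >> mb.py <<'E'
for n,z,x,y,r in [("ringtop",.040,.5985,-.295,.031),("ringbore",.040,.5985,-.295,.024)]:
    o,h=circ(im,c,T,z,x,y,r,p2=12); print(n,[np.round(np.array(k)*1e3,1).tolist() for k in h])
E
python3 mb.py 2|tail -2
```

```text
[ 0.50780319 -0.2042997   0.36873844] 0.06959858085916132 10.6833 [-0.02  0.18 -0.33  0.   -1.06  1.6 ] 0.07471567568030446
ring [[598.5, -294.5, 35.400001525878906], [600.5, -304.0, 33.79999923706055], [596.5, -297.0, 33.20000076293945]]
valve [[614.5, -201.0, 35.79999923706055], [613.0, -203.0, 33.70000076293945], [616.0, -203.5, 33.20000076293945]]
cap [[630.0, -107.5, 35.599998474121094], [632.0, -105.5, 35.400001525878906], [628.0, -106.0, 33.79999923706055]]
cart [[506.5, -182.0, 34.20000076293945], [507.0, -184.5, 34.599998474121094], [504.0, -184.5, 34.20000076293945]]
ringtop [[598.5, -294.5, 30.0], [597.5, -286.5, 32.20000076293945], [596.5, -289.0, 31.600000381469727]]
ringbore [[599.0, -294.0, 24.399999618530273], [597.0, -287.5, 22.399999618530273], [598.5, -285.0, 25.200000762939453]]
```

View pics/mb2.png

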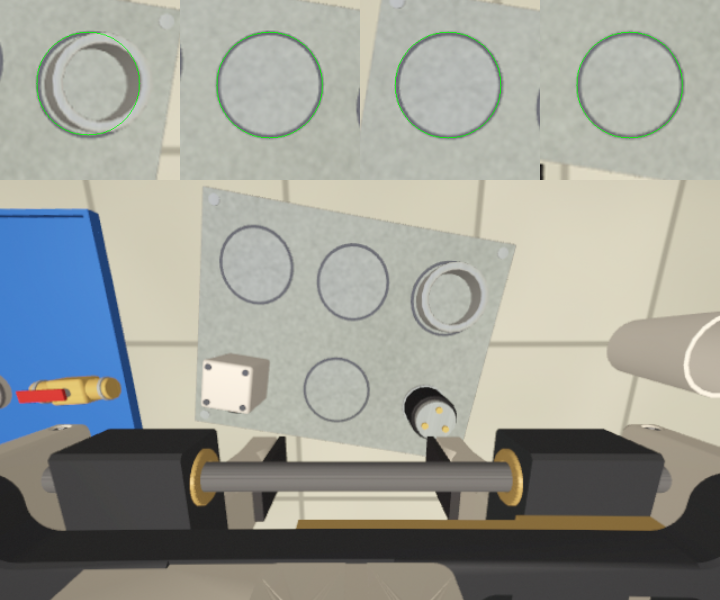

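>>> play_rows --steps '[{"gripper": 0.85,"tx": 0,"ty": 0,"tz": -0.5,"ax": 0,"ay": 0,"az": 0},{"gripper": 0.85,"tx": 0,"ty": 0,"tz": -0.9,"ax": 0,"ay": 0,"az": 0},{"gripper": 0.85,"tx": 0,"ty": 0,"tz": -1,"ax": 0,"ay": 0,"az": 0},{"gripper": 0.85,"tx": 0,"ty": 0,"tz": -1,"ax": 0,"ay": 0,"az": 0},{"gripper": 0.85,"tx": 0,"ty": 0,"tz": -1,"ax": 0,"ay": 0,"az": 0},{"gripper": 0.85,"tx": 0,"ty": 0,"tz": -1,"ax": 0,"ay": 0,"az": 0},{"gripper": 0.85,"tx": 0,"ty": 0,"tz": -1,"ax": 0,"ay": 0,"az": 0},{"gripper": 0.85,"tx": 0,"ty": 0,"tz": -1,"ax": 0,"ay": 0,"az": 0},{"gripper": 0.85,"tx": 0,"ty": 0,"tz": -1,"ax": 0,"ay": 0,"az": 0},{"gripper": 0.85,"tx": 0,"ty": 0,"tz": -1,"ax": 0,"ay": 0,"az": 0},{"gripper": 0.85,"tx": 0,"ty": 0,"tz": -1,"ax": 0,"ay": 0,"az": 0},{"gripper": 0.85,"tx": 0,"ty": 0,"tz": -1,"ax": 0,"ay": 0,"az": 0},{"gripper": 0.85,"tx": 0,"ty": 0,"tz": -1,"ax": 0,"ay": 0,"az": 0},{"gripper": 0.85,"tx": 0,"ty": 0,"tz": -1,"ax": 0,"ay": 0,"az": 0},{"gripper": 0.85,"tx": 0,"ty": 0,"tz": -1,"ax": 0,"ay": 0,"az": 0},{"gripper": 0.85,"tx": 0,"ty": 0,"tz": -1,"ax": 0,"ay": 0,"az": 0},{"gripper": 0.85,"tx": 0,"ty": 0,"tz": -1,"ax": 0,"ay": 0,"az": 0},{"gripper": 0.85,"tx": 0,"ty": 0,"tz": -1,"ax": 0,"ay": 0,"az": 0},{"gripper": 0.85,"tx": 0,"ty": 0,"tz": -1,"ax": 0,"ay": 0,"az": 0},{"gripper": 0.85,"tx": 0,"ty": 0,"tz": -1,"ax": 0,"ay": 0,"az": 0}]'

```text
t: 12.45
eef_pos: [0.5089, 0.2814, 0.3639]
ee_rot: [-0.762, 1.568, -2.334]
force: [0.7, -0.7, 0.4]
width: 0.0747
```

>>> play_rows --steps '[{"gripper": 0.85,"tx": 0.2,"ty": 0,"tz": -0.07,"ax": 0,"ay": 0,"az": 0},{"gripper": 0.85,"tx": 0.3,"ty": 0,"tz": 0,"ax": 1,"ay": 0,"az": 0},{"gripper": 0.85,"tx": 0.3,"ty": 0,"tz": 0,"ax": 1,"ay": 0,"az": 0},{"gripper": 0.85,"tx": 0.3,"ty": 0,"tz": 0,"ax": 1,"ay": 0,"az": 0},{"gripper": 0.85,"tx": 0.3,"ty": 0,"tz": 0,"ax": 1,"ay": 0,"az": 0},{"gripper": 0.85,"tx": 0.3,"ty": 0,"tz": 0,"ax": 1,"ay": 0,"az": 0},{"gripper": 0.85,"tx": 0.3,"ty": 0,"tz": 0,"ax": 1,"ay": 0,"az": 0},{"gripper": 0.85,"tx": 0.3,"ty": 0,"tz": 0,"ax": 1,"ay": 0,"az": 0},{"gripper": 0.85,"tx": 0.3,"ty": 0,"tz": 0,"ax": 1,"ay": 0,"az": 0},{"gripper": 0.85,"tx": 0.3,"ty": 0,"tz": 0,"ax": 1,"ay": 0,"az": 0},{"gripper": 0.85,"tx": 0.3,"ty": 0,"tz": 0,"ax": 1,"ay": 0,"az": 0},{"gripper": 0.85,"tx": 0.3,"ty": 0,"tz": 0,"ax": 1,"ay": 0,"az": 0},{"gripper": 0.85,"tx": 0.3,"ty": 0,"tz": 0,"ax": 1,"ay": 0,"az": 0},{"gripper": 0.85,"tx": 0.3,"ty": 0,"tz": 0,"ax": 1,"ay": 0,"az": 0},{"gripper": 0.85,"tx": 0.3,"ty": 0,"tz": 0,"ax": 1,"ay": 0,"az": 0},{"gripper": 0.85,"tx": 0,"ty": 0,"tz": 0,"ax": 1,"ay": 0,"az": 0},{"gripper": 0.85,"tx": 0,"ty": 0,"tz": 0,"ax": 0,"ay": 0,"az": 0},{"gripper": 0.85,"tx": 0,"ty": 0,"tz": 0,"ax": 0,"ay": 0,"az": 0}]'

```text
t: 13.95
eef_pos: [0.5089, 0.2814, 0.2544]
ee_rot: [0.847, 1.569, -2.293]
force: [-0.2, -0.1, -0.4]
width: 0.0744
```

```bash
cat > st.py <<'E'
from h import *
s=telemetry.get_state(); print(np.round(s['eef_pos']*1e3,1),round(abs(s['qd']).max(),3),s['t'],np.round(s['q'],2),s['width'],np.round(s['force'],1)); print(np.round(tcp(s)[:3,:3],3).tolist())
E
python3 st.py
```

```text
[508.9 281.4 254.4] 0.029 13.95 [ 0.84  0.35 -0.39  0.   -0.84 -0.84] 0.07444448091701872 [-0.2 -0.1 -0.4]
[[-0.001, 0.002, -1.0], [-0.002, -1.0, -0.002], [-1.0, 0.002, 0.001]]
```

>>> play_rows --newtons 25 --steps '[{"gripper": 0.85,"tx": 0.8,"ty": 0,"tz": 0.1,"ax": 0,"ay": 0,"az": 0},{"gripper": 0.85,"tx": 0.8,"ty": 0,"tz": 0,"ax": 0,"ay": 0,"az": 0},{"gripper": 0.85,"tx": 0.6,"ty": 0,"tz": 0,"ax": 0,"ay": 0,"az": 0},{"gripper": 0.85,"tx": 0.4,"ty": 0,"tz": 0,"ax": 0,"ay": 0,"az": 0},{"gripper": 0.85,"tx": 0.18,"ty": 0,"tz": 0,"ax": 0,"ay": 0,"az": 0},{"gripper": 0.85,"tx": 0,"ty": 0,"tz": 0,"ax": 0,"ay": 0,"az": 0},{"gripper": 0.5,"tx": 0,"ty": 0,"tz": 0,"ax": 0,"ay": 0,"az": 0},{"gripper": 0.5,"tx": 0,"ty": 0,"tz": 0,"ax": 0,"ay": 0,"az": 0},{"gripper": 0.5,"tx": 0,"ty": 0,"tz": 0,"ax": 0,"ay": 0,"az": 0},{"gripper": 0.5,"tx": 0,"ty": 0,"tz": 0,"ax": 0,"ay": 0,"az": 0},{"gripper": 0.5,"tx": 0,"ty": 0,"tz": 0,"ax": 0,"ay": 0,"az": 0},{"gripper": 0.5,"tx": 0,"ty": 0,"tz": 0,"ax": 0,"ay": 0,"az": 0}]'

```text
t: 14.95
eef_pos: [0.5064, 0.2819, 0.1871]
ee_rot: [-2.429, 1.569, 0.712]
force: [-0.9, 0.1, 5.9]
width: 0.0589
```

```bash
python3 st.py
```

```text
[506.4 281.9 187.1] 0.001 14.95 [ 0.85  0.43 -0.45  0.   -0.69 -0.85] 0.058878977156125674 [-0.9  0.1  5.9]
[[0.001, -0.0, -1.0], [0.001, -1.0, 0.0], [-1.0, -0.001, -0.001]]
```

>>> play_rows --steps '[{"gripper": 0.5,"tx": -0.5,"ty": 0,"tz": 0,"ax": 0,"ay": 0,"az": 0},{"gripper": 0.5,"tx": -0.8,"ty": 0,"tz": 0,"ax": 0,"ay": 0,"az": 0},{"gripper": 0.5,"tx": -0.8,"ty": 0,"tz": 0,"ax": -0.5,"ay": 0,"az": 0},{"gripper": 0.5,"tx": -0.8,"ty": 0,"tz": 0,"ax": -1,"ay": 0,"az": 0},{"gripper": 0.5,"tx": -0.8,"ty": 0,"tz": 0,"ax": -1,"ay": 0,"az": 0},{"gripper": 0.5,"tx": -0.5,"ty": 0,"tz": 0,"ax": -1,"ay": 0,"az": 0},{"gripper": 0.5,"tx": -0.3,"ty": 0,"tz": 0,"ax": -1,"ay": 0,"az": 0},{"gripper": 0.5,"tx": -0.3,"ty": 0,"tz": 0,"ax": -1,"ay": 0,"az": 0},{"gripper": 0.5,"tx": -0.3,"ty": 0,"tz": 0,"ax": -1,"ay": 0,"az": 0},{"gripper": 0.5,"tx": 0,"ty": 0,"tz": 0,"ax": -1,"ay": 0,"az": 0},{"gripper": 0.5,"tx": 0,"ty": 0,"tz": 0,"ax": -1,"ay": 0,"az": 0},{"gripper": 0.5,"tx": 0,"ty": 0,"tz": 0,"ax": -1,"ay": 0,"az": 0},{"gripper": 0.5,"tx": 0,"ty": 0,"tz": 0,"ax": -1,"ay": 0,"az": 0},{"gripper": 0.5,"tx": 0,"ty": 0,"tz": 0,"ax": -1,"ay": 0,"az": 0},{"gripper": 0.5,"tx": 0,"ty": 0,"tz": 0,"ax": -1,"ay": 0,"az": 0},{"gripper": 0.5,"tx": 0,"ty": 0,"tz": 0,"ax": -1,"ay": 0,"az": 0},{"gripper": 0.5,"tx": 0,"ty": 0,"tz": 0,"ax": -1,"ay": 0,"az": 0},{"gripper": 0.5,"tx": 0,"ty": 0,"tz": 0,"ax": -0.5,"ay": 0,"az": 0}]'

```text
t: 16.45
eef_pos: [0.506, 0.2815, 0.3135]
ee_rot: [-1.203, 1.57, -2.768]
force: [1.1, 0.6, -0.2]
width: 0.059
```

>>> play_rows --steps '[{"gripper": 0.5,"tx": 0,"ty": 0.1,"tz": 0.5,"ax": 0,"ay": 0,"az": 0},{"gripper": 0.5,"tx": 0,"ty": 0.3,"tz": 0.9,"ax": 0,"ay": 0,"az": 0},{"gripper": 0.5,"tx": 0,"ty": 0.3,"tz": 0.9,"ax": 0,"ay": 0,"az": 0},{"gripper": 0.5,"tx": 0,"ty": 0.3,"tz": 0.9,"ax": 0,"ay": 0,"az": 0},{"gripper": 0.5,"tx": 0,"ty": 0.3,"tz": 0.9,"ax": 0,"ay": 0,"az": 0},{"gripper": 0.5,"tx": 0,"ty": 0.3,"tz": 0.9,"ax": 0,"ay": 0,"az": 0},{"gripper": 0.5,"tx": 0,"ty": 0.3,"tz": 0.9,"ax": 0,"ay": 0,"az": 0},{"gripper": 0.5,"tx": 0,"ty": 0.3,"tz": 0.9,"ax": 0,"ay": 0,"az": 0},{"gripper": 0.5,"tx": 0,"ty": 0.3,"tz": 0.9,"ax": 0,"ay": 0,"az": 0},{"gripper": 0.5,"tx": 0,"ty": 0.3,"tz": 0.9,"ax": 0,"ay": 0,"az": 0},{"gripper": 0.5,"tx": 0,"ty": 0.3,"tz": 0.9,"ax": 0,"ay": 0,"az": 0},{"gripper": 0.5,"tx": 0,"ty": 0.3,"tz": 0.9,"ax": 0,"ay": 0,"az": 0},{"gripper": 0.5,"tx": 0,"ty": 0.3,"tz": 0.9,"ax": 0,"ay": 0,"az": 0},{"gripper": 0.5,"tx": 0,"ty": 0.3,"tz": 0.9,"ax": 0,"ay": 0,"az": 0},{"gripper": 0.5,"tx": 0,"ty": 0.3,"tz": 0.9,"ax": 0,"ay": 0,"az": 0},{"gripper": 0.5,"tx": 0,"ty": 0.3,"tz": 0.9,"ax": 0,"ay": 0,"az": 0},{"gripper": 0.5,"tx": 0,"ty": 0.28,"tz": 0.9,"ax": 0,"ay": 0,"az": 0},{"gripper": 0.5,"tx": 0,"ty": 0,"tz": 0.68,"ax": 0,"ay": 0,"az": 0},{"gripper": 0.5,"tx": 0,"ty": 0,"tz": 0,"ax": 0,"ay": 0,"az": 0},{"gripper": 0.5,"tx": 0,"ty": 0,"tz": 0,"ax": 0,"ay": 0,"az": 0}]'

```text
t: 18.12
eef_pos: [0.6275, -0.1092, 0.3133]
ee_rot: [-1.685, 1.57, 3.024]
force: [0.3, 0.4, -0.5]
width: 0.0591
```

```bash
python3 st.py
```

```text
[ 627.5 -109.2  313.3] 0.03 18.1167 [ 0.13  0.37 -0.2  -0.   -1.01  1.43] 0.059125187499929434 [ 0.3  0.4 -0.5]
[[-0.001, 1.0, -0.004], [0.0, -0.004, -1.0], [-1.0, -0.001, -0.0]]
```

>>> play_rows --steps '[{"gripper": 0.5,"tx": 0.7,"ty": 0.05,"tz": -0.05,"ax": 0,"ay": 0,"az": 0},{"gripper": 0.5,"tx": 0.9,"ty": 0,"tz": 0,"ax": 0,"ay": 0,"az": 0},{"gripper": 0.5,"tx": 0.9,"ty": 0,"tz": 0,"ax": 0,"ay": 0,"az": 0},{"gripper": 0.5,"tx": 0.8,"ty": 0,"tz": 0,"ax": 0,"ay": 0,"az": 0},{"gripper": 0.5,"tx": 0.6,"ty": 0,"tz": 0,"ax": 0,"ay": 0,"az": 0},{"gripper": 0.5,"tx": 0.4,"ty": 0,"tz": 0,"ax": 0,"ay": 0,"az": 0},{"gripper": 0.5,"tx": 0.3,"ty": 0,"tz": 0,"ax": 0,"ay": 0,"az": 0},{"gripper": 0.5,"tx": 0.15,"ty": 0,"tz": 0,"ax": 0,"ay": 0,"az": 0},{"gripper": 0.5,"tx": 0,"ty": 0,"tz": 0,"ax": 0,"ay": 0,"az": 0},{"gripper": 0.5,"tx": 0,"ty": 0,"tz": 0,"ax": 0,"ay": 0,"az": 0}]'

```text
t: 18.95
eef_pos: [0.6296, -0.1065, 0.1957]
ee_rot: [1.597, 1.57, 0.026]
force: [0.1, -0.3, -1.3]
width: 0.0588
```

>>> play_rows --steps '[{"gripper": 0.5,"tx": 0.05,"ty": -0.02,"tz": 0.04,"ax": 0,"ay": 0,"az": 0},{"gripper": 0.5,"tx": 0,"ty": 0,"tz": 0,"ax": 0,"ay": 0,"az": 0},{"gripper": 0.85,"tx": 0,"ty": 0,"tz": 0,"ax": 0,"ay": 0,"az": 0},{"gripper": 0.85,"tx": 0,"ty": 0,"tz": 0,"ax": 0,"ay": 0,"az": 0},{"gripper": 0.85,"tx": 0,"ty": 0,"tz": 0,"ax": 0,"ay": 0,"az": 0},{"gripper": 0.85,"tx": -0.3,"ty": 0,"tz": 0,"ax": 0,"ay": 0,"az": 0},{"gripper": 0.85,"tx": -0.7,"ty": 0,"tz": 0,"ax": 0,"ay": 0,"az": 0},{"gripper": 0.85,"tx": -1,"ty": 0,"tz": 0,"ax": 0,"ay": 0,"az": 0},{"gripper": 0.85,"tx": -1,"ty": -0.8,"tz": 0,"ax": 0,"ay": 0,"az": 0},{"gripper": 0.85,"tx": -1,"ty": -1,"tz": 0,"ax": 0,"ay": 0,"az": 0},{"gripper": 0.85,"tx": -1,"ty": -1,"tz": 0,"ax": 0,"ay": 0,"az": 0},{"gripper": 0.85,"tx": -1,"ty": -1,"tz": 0,"ax": 0,"ay": 0,"az": 0},{"gripper": 0.85,"tx": -0.8,"ty": -0.7,"tz": 0,"ax": 0,"ay": 0,"az": 0},{"gripper": 0.85,"tx": 0,"ty": 0,"tz": 0,"ax": 0,"ay": 0,"az": 0},{"gripper": 0.85,"tx": 0,"ty": 0,"tz": 0,"ax": 0,"ay": 0,"az": 0}]'

```text
t: 20.2
eef_pos: [0.5157, -0.1077, 0.3663]
ee_rot: [1.708, 1.566, 0.137]
force: [0.1, 0.1, -1.0]
width: 0.0746
```

```bash
cat >> mb.py <<'E'
for n,z,x,y,r in [("capz44",.044,.6295,-.107,.027),("capz36",.036,.6295,-.107,.03)]:
    o,h=circ(im,c,T,z,x,y,r,p2=12); print(n,[np.round(np.array(k)*1e3,1).tolist() for k in h])
E
python3 mb.py 3;python3 st.py
```

```text
[ 0.51567377 -0.10767461  0.3663133 ] 0.05748190655482872 20.2 [ 0.17  0.14 -0.37  0.   -1.05  1.4 ] 0.07457138410904576
ring [[598.5, -296.0, 33.599998474121094], [600.0, -312.5, 33.70000076293945], [601.0, -296.5, 35.400001525878906]]
valve [[614.5, -203.0, 34.400001525878906], [616.0, -201.0, 34.79999923706055], [613.0, -201.0, 34.599998474121094]]
cap [[629.5, -108.0, 35.29999923706055], [633.5, -106.0, 33.20000076293945], [630.0, -105.5, 34.20000076293945]]
cart [[504.0, -183.0, 34.20000076293945], [507.0, -182.5, 34.400001525878906], [505.0, -185.5, 34.79999923706055]]
ringtop [[598.0, -279.5, 32.70000076293945], [599.0, -294.5, 30.0], [596.0, -281.5, 32.70000076293945]]
ringbore [[598.5, -294.5, 24.100000381469727], [596.0, -277.0, 25.200000762939453], [599.5, -277.5, 25.200000762939453]]
capz44 [[629.0, -107.5, 28.700000762939453], [628.5, -110.0, 28.700000762939453], [624.5, -107.5, 28.700000762939453]]
capz36 [[626.0, -106.0, 31.700000762939453], [630.5, -107.5, 29.5], [628.0, -110.0, 30.600000381469727]]
[ 516.  -107.6  364.9] 0.044 20.25 [ 0.17  0.15 -0.37 -0.   -1.05  1.4 ] 0.07445981680323745 [-0.8 -0.4 -0.3]
[[0.003, 1.0, -0.0], [0.0, -0.0, -1.0], [-1.0, 0.003, -0.0]]
```

View pics/mb3.png

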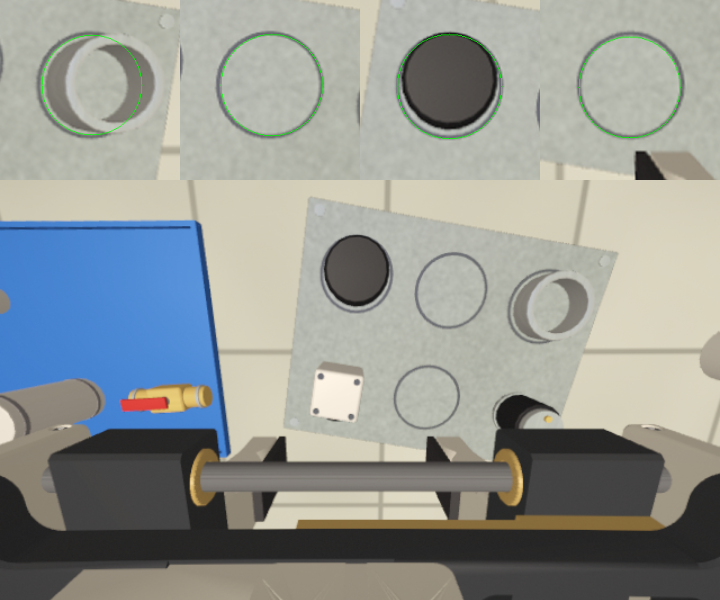

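>>> play_rows --steps '[{"gripper": 0.75,"tx": 0,"ty": 0,"tz": -0.5,"ax": 0,"ay": 0,"az": 0},{"gripper": 0.75,"tx": 0,"ty": -0.04,"tz": -0.94,"ax": 0,"ay": 0,"az": 0},{"gripper": 0.75,"tx": 0,"ty": -0.04,"tz": -1,"ax": 0,"ay": 0,"az": 0},{"gripper": 0.75,"tx": 0,"ty": -0.04,"tz": -1,"ax": 0,"ay": 0,"az": 0},{"gripper": 0.75,"tx": 0,"ty": -0.04,"tz": -1,"ax": 0,"ay": 0,"az": 0},{"gripper": 0.75,"tx": 0,"ty": -0.04,"tz": -1,"ax": 0,"ay": 0,"az": 0},{"gripper": 0.75,"tx": 0,"ty": -0.04,"tz": -1,"ax": 0,"ay": 0,"az": 0},{"gripper": 0.75,"tx": 0,"ty": -0.04,"tz": -1,"ax": 0,"ay": 0,"az": 0},{"gripper": 0.75,"tx": 0,"ty": -0.04,"tz": -1,"ax": 0,"ay": 0,"az": 0},{"gripper": 0.75,"tx": 0,"ty": -0.04,"tz": -1,"ax": 0,"ay": 0,"az": 0},{"gripper": 0.75,"tx": 0,"ty": -0.04,"tz": -1,"ax": 0,"ay": 0,"az": 0},{"gripper": 0.75,"tx": 0.4,"ty": -0.04,"tz": -0.9,"ax": 0,"ay": 0,"az": 0},{"gripper": 0.75,"tx": 0.6,"ty": 0,"tz": -0.5,"ax": 0,"ay": 0,"az": 0},{"gripper": 0.75,"tx": 0.4,"ty": 0,"tz": 0,"ax": 0,"ay": 0,"az": 0},{"gripper": 0.75,"tx": 0,"ty": 0,"tz": 0,"ax": 0,"ay": 0,"az": 0},{"gripper": 0.75,"tx": 0,"ty": 0,"tz": 0,"ax": 0,"ay": 0,"az": 0}]'

```text
t: 21.58
eef_pos: [0.5054, 0.1881, 0.3274]
ee_rot: [-0.83, 1.567, -2.401]
force: [-0.0, -0.0, 0.7]
width: 0.0655
```

```bash
python3 st.py
```

```text
[505.4 188.1 327.4] 0.028 21.5833 [ 0.72  0.2  -0.39  0.   -0.98  0.85] 0.0654879736187812 [-0.  -0.   0.7]
[[-0.002, 1.0, -0.0], [-0.002, -0.0, -1.0], [-1.0, -0.002, 0.002]]
```

>>> play_rows --newtons 25 --steps '[{"gripper": 0.75,"tx": 0.6,"ty": 0,"tz": 0,"ax": 0,"ay": 0,"az": 0},{"gripper": 0.75,"tx": 0.9,"ty": 0,"tz": 0,"ax": 0,"ay": 0,"az": 0},{"gripper": 0.75,"tx": 0.9,"ty": 0,"tz": 0,"ax": 0,"ay": 0,"az": 0},{"gripper": 0.75,"tx": 0.8,"ty": 0,"tz": 0,"ax": 0,"ay": 0,"az": 0},{"gripper": 0.75,"tx": 0.5,"ty": 0,"tz": 0,"ax": 0,"ay": 0,"az": 0},{"gripper": 0.75,"tx": 0.2,"ty": 0,"tz": 0,"ax": 0,"ay": 0,"az": 0},{"gripper": 0.75,"tx": 0,"ty": 0,"tz": 0,"ax": 0,"ay": 0,"az": 0},{"gripper": 0.75,"tx": 0,"ty": 0,"tz": 0,"ax": 0,"ay": 0,"az": 0},{"gripper": 0.3,"tx": 0,"ty": 0,"tz": 0,"ax": 0,"ay": 0,"az": 0},{"gripper": 0.3,"tx": 0,"ty": 0,"tz": 0,"ax": 0,"ay": 0,"az": 0},{"gripper": 0.3,"tx": 0,"ty": 0,"tz": 0,"ax": 0,"ay": 0,"az": 0},{"gripper": 0.3,"tx": 0,"ty": 0,"tz": 0,"ax": 0,"ay": 0,"az": 0},{"gripper": 0.3,"tx": 0,"ty": 0,"tz": 0,"ax": 0,"ay": 0,"az": 0},{"gripper": 0.3,"tx": 0,"ty": 0,"tz": 0,"ax": 0,"ay": 0,"az": 0},{"gripper": 0.3,"tx": 0,"ty": 0,"tz": 0,"ax": 0,"ay": 0,"az": 0}]'

```text
t: 22.83
eef_pos: [0.5056, 0.1886, 0.2318]
ee_rot: [2.053, 1.57, 0.482]
force: [-1.4, -0.4, 6.5]
width: 0.0441
```

```bash
python3 st.py
```

```text
[505.6 188.6 231.8] 0.001 22.8333 [ 0.72  0.32 -0.5   0.   -0.75  0.85] 0.04411476431796606 [-1.4 -0.4  6.5]
[[0.001, 1.0, -0.0], [0.0, -0.0, -1.0], [-1.0, 0.001, -0.0]]
```

>>> play_rows --steps '[{"gripper": 0.3,"tx": -0.4,"ty": 0,"tz": 0,"ax": 0,"ay": 0,"az": 0},{"gripper": 0.3,"tx": -0.8,"ty": 0,"tz": 0,"ax": 0,"ay": 0,"az": 0},{"gripper": 0.3,"tx": -0.9,"ty": 0,"tz": 0.3,"ax": 0,"ay": 0,"az": 0},{"gripper": 0.3,"tx": -0.9,"ty": 0,"tz": 0.7,"ax": 0,"ay": 0,"az": 0},{"gripper": 0.3,"tx": -0.9,"ty": 0,"tz": 0.9,"ax": 0,"ay": 0,"az": 0},{"gripper": 0.3,"tx": -0.5,"ty": 0,"tz": 0.9,"ax": 0,"ay": 0,"az": 0},{"gripper": 0.3,"tx": 0,"ty": 0,"tz": 0.9,"ax": 0,"ay": 0,"az": 0},{"gripper": 0.3,"tx": 0,"ty": 0,"tz": 0.9,"ax": 0,"ay": 0,"az": 0},{"gripper": 0.3,"tx": 0,"ty": 0,"tz": 0.9,"ax": 0,"ay": 0,"az": 0},{"gripper": 0.3,"tx": 0,"ty": 0,"tz": 0.9,"ax": 0,"ay": 0,"az": 0},{"gripper": 0.3,"tx": 0,"ty": 0,"tz": 0.9,"ax": 0,"ay": 0,"az": 0},{"gripper": 0.3,"tx": 0,"ty": 0,"tz": 0.9,"ax": 0,"ay": 0,"az": 0},{"gripper": 0.3,"tx": 0,"ty": 0,"tz": 0.9,"ax": 0,"ay": 0,"az": 0},{"gripper": 0.3,"tx": 0,"ty": 0,"tz": 0.9,"ax": 0,"ay": 0,"az": 0},{"gripper": 0.3,"tx": 0,"ty": 0,"tz": 0.9,"ax": 0,"ay": 0,"az": 0},{"gripper": 0.3,"tx": 0,"ty": 0,"tz": 0.9,"ax": 0,"ay": 0,"az": 0},{"gripper": 0.3,"tx": 0,"ty": 0,"tz": 0.9,"ax": 0,"ay": 0,"az": 0},{"gripper": 0.3,"tx": 0,"ty": 0,"tz": 0.9,"ax": 0,"ay": 0,"az": 0},{"gripper": 0.3,"tx": 0,"ty": 0,"tz": 0.9,"ax": 0,"ay": 0,"az": 0},{"gripper": 0.3,"tx": 0,"ty": 0,"tz": 0.36,"ax": 0,"ay": 0,"az": 0}]'

```text
t: 24.5
eef_pos: [0.5048, -0.1851, 0.3413]
ee_rot: [-1.422, 1.57, -2.995]
force: [-0.2, -0.8, -0.4]
width: 0.0435
```

>>> play_rows --steps '[{"gripper": 0.3,"tx": 0,"ty": 0,"tz": 0,"ax": 0,"ay": 0,"az": 0},{"gripper": 0.3,"tx": 0,"ty": 0,"tz": 0,"ax": 0,"ay": 0,"az": 0}]'

```text
t: 24.67
eef_pos: [0.505, -0.1833, 0.3411]
ee_rot: [-2.157, 1.57, 2.554]
force: [0.2, 0.8, -1.8]
width: 0.0436
```

```bash
python3 st.py
```

```text
[ 505.  -183.3  341.1] 0.023 24.6667 [ 0.02  0.19 -0.38 -0.   -1.    1.55] 0.04358971358209768 [ 0.2  0.8 -1.8]
[[-0.0, 1.0, -0.002], [0.0, -0.002, -1.0], [-1.0, -0.0, -0.0]]
```

>>> play_rows --steps '[{"gripper": 0.3,"tx": 0.6,"ty": 0.03,"tz": 0,"ax": 0,"ay": 0,"az": 0},{"gripper": 0.3,"tx": 0.8,"ty": 0,"tz": 0,"ax": 0,"ay": 0,"az": 0},{"gripper": 0.3,"tx": 0.8,"ty": 0,"tz": 0,"ax": 0,"ay": 0,"az": 0},{"gripper": 0.3,"tx": 0.7,"ty": 0,"tz": 0,"ax": 0,"ay": 0,"az": 0},{"gripper": 0.3,"tx": 0.5,"ty": 0,"tz": 0,"ax": 0,"ay": 0,"az": 0},{"gripper": 0.3,"tx": 0.3,"ty": 0,"tz": 0,"ax": 0,"ay": 0,"az": 0},{"gripper": 0.3,"tx": 0.2,"ty": 0,"tz": 0,"ax": 0,"ay": 0,"az": 0},{"gripper": 0.3,"tx": 0.15,"ty": 0,"tz": 0,"ax": 0,"ay": 0,"az": 0},{"gripper": 0.3,"tx": 0,"ty": 0,"tz": 0,"ax": 0,"ay": 0,"az": 0},{"gripper": 0.3,"tx": 0,"ty": 0,"tz": 0,"ax": 0,"ay": 0,"az": 0},{"gripper": 0.3,"tx": 0,"ty": 0,"tz": 0,"ax": 0,"ay": 0,"az": 0}]'

```text
t: 25.58
eef_pos: [0.5063, -0.1831, 0.2406]
ee_rot: [1.483, 1.57, -0.088]
force: [-0.9, -1.1, -1.9]
width: 0.0435
```

```bash
python3 st.py
```

```text
[ 506.3 -183.1  240.6] 0.003 25.5833 [ 0.02  0.3  -0.5   0.   -0.77  1.55] 0.04350949972837252 [-0.9 -1.1 -1.9]
[[0.001, 1.0, -0.0], [-0.0, -0.0, -1.0], [-1.0, 0.001, 0.0]]
```

>>> play_rows --steps '[{"gripper": 0.3,"tx": 0.05,"ty": 0,"tz": 0,"ax": 0,"ay": 0,"az": 0},{"gripper": 0.3,"tx": 0,"ty": 0,"tz": 0,"ax": 0,"ay": 0,"az": 0},{"gripper": 0.7,"tx": 0,"ty": 0,"tz": 0,"ax": 0,"ay": 0,"az": 0},{"gripper": 0.7,"tx": 0,"ty": 0,"tz": 0,"ax": 0,"ay": 0,"az": 0},{"gripper": 0.7,"tx": 0,"ty": 0,"tz": 0,"ax": 0,"ay": 0,"az": 0},{"gripper": 0.7,"tx": 0,"ty": 0,"tz": 0,"ax": 0,"ay": 0,"az": 0},{"gripper": 0.7,"tx": -0.3,"ty": 0,"tz": 0,"ax": 0,"ay": 0,"az": 0},{"gripper": 0.7,"tx": -0.7,"ty": 0,"tz": 0,"ax": 0,"ay": 0,"az": 0},{"gripper": 0.7,"tx": -0.9,"ty": 0,"tz": 0,"ax": 0,"ay": 0,"az": 0},{"gripper": 0.7,"tx": -0.9,"ty": 0,"tz": 0,"ax": 0,"ay": 0,"az": 0},{"gripper": 0.7,"tx": -0.9,"ty": 0,"tz": 0,"ax": 0,"ay": 0,"az": 0},{"gripper": 0.7,"tx": -0.6,"ty": 0,"tz": 0,"ax": 0,"ay": 0,"az": 0},{"gripper": 0.7,"tx": -0.3,"ty": 0,"tz": 0,"ax": 0,"ay": 0,"az": 0}]'

```text
t: 26.67
eef_pos: [0.5064, -0.1832, 0.3567]
ee_rot: [1.447, 1.567, -0.124]
force: [-0.4, 0.6, -0.8]
width: 0.0615
```

>>> play_rows --steps '[{"gripper": 0.7,"tx": 0,"ty": -0.1,"tz": -0.5,"ax": 0,"ay": 0,"az": 0},{"gripper": 0.7,"tx": 0,"ty": -0.2,"tz": -1,"ax": 0,"ay": 0,"az": 0},{"gripper": 0.7,"tx": 0,"ty": -0.2,"tz": -1,"ax": 0,"ay": 0,"az": 0},{"gripper": 0.7,"tx": 0,"ty": -0.2,"tz": -1,"ax": 0,"ay": 0,"az": 0},{"gripper": 0.7,"tx": 0,"ty": -0.2,"tz": -1,"ax": 0,"ay": 0,"az": 0},{"gripper": 0.7,"tx": 0,"ty": -0.2,"tz": -1,"ax": 0,"ay": 0,"az": 0},{"gripper": 0.7,"tx": 0,"ty": -0.2,"tz": -1,"ax": 0,"ay": 0,"az": 0},{"gripper": 0.7,"tx": 0,"ty": -0.2,"tz": -1,"ax": 0,"ay": 0,"az": 0},{"gripper": 0.7,"tx": 0,"ty": -0.2,"tz": -1,"ax": 0,"ay": 0,"az": 0},{"gripper": 0.7,"tx": 0,"ty": -0.2,"tz": -1,"ax": 0,"ay": 0,"az": 0},{"gripper": 0.7,"tx": 0,"ty": -0.2,"tz": -0.7,"ax": 0,"ay": 0,"az": 0},{"gripper": 0.7,"tx": 0,"ty": 0,"tz": -0.4,"ax": 0,"ay": 0,"az": 0},{"gripper": 0.7,"tx": 0,"ty": 0,"tz": 0,"ax": 0,"ay": 0,"az": 0},{"gripper": 0.7,"tx": 0,"ty": 0,"tz": 0,"ax": 0,"ay": 0,"az": 0}]'

```text
t: 27.83
eef_pos: [0.4536, 0.0821, 0.3535]
ee_rot: [-0.921, 1.57, -2.491]
force: [-0.5, -0.2, 0.4]
width: 0.0613
```

```bash
cat > mv.py <<'E'
from h import *
import pickle
s=telemetry.get_state(); im=optics.grab_frame("wrist"); pickle.dump((s,im),open("v1.pkl","wb"))
print(np.round(s['eef_pos']*1e3,1),abs(s['qd']).max(),s['t'],np.round(s['q'],2)); c,T=camT("wrist",s)
r=finder.pinpoint("valve_mid","wrist"); print(r[:1]); 
if r: print(np.round(atz(c,T,*r[0]['location'],.018)*1e3,1))
o=ortho(im,c,T,.031,.500,.0875,.07,.25); o2=ortho(im,c,T,.0175,.500,.0875,.07,.25)
# centre ticks every 10mm
for k in (o,o2):
    for i in range(0,561,40): cv2.line(k,(i,0),(i,6),(0,0,0),1); cv2.line(k,(0,i),(6,i),(0,0,0),1)
cv2.imwrite("pics/v1.png",cv2.resize(np.hstack([o,o2]),(800,400),interpolation=cv2.INTER_AREA)[:,:,::-1]); cv2.imwrite("pics/v1f.png",im[:,:,::-1])
E
python3 mv.py
```

```text
[453.6  82.1 353.5] 0.02114729761659743 27.8333 [ 0.61  0.04 -0.52  0.   -1.01  0.96]
[{'location': [137.7, 311.0], 'confidence': 0.67}]
[509.   87.9  18. ]
```

View pics/v1.png

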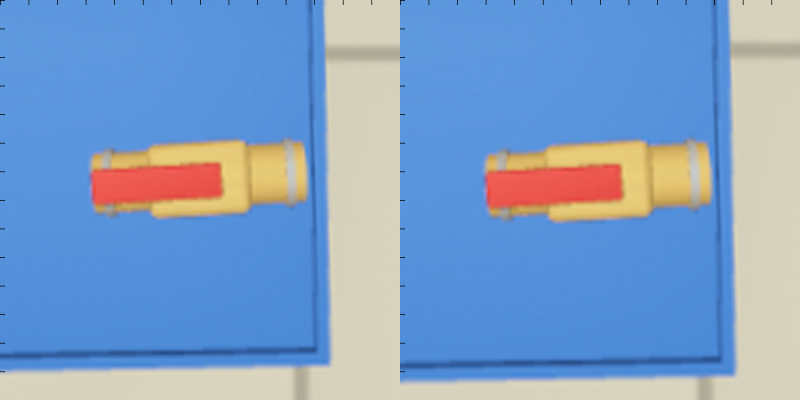

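View pics/v1f.png

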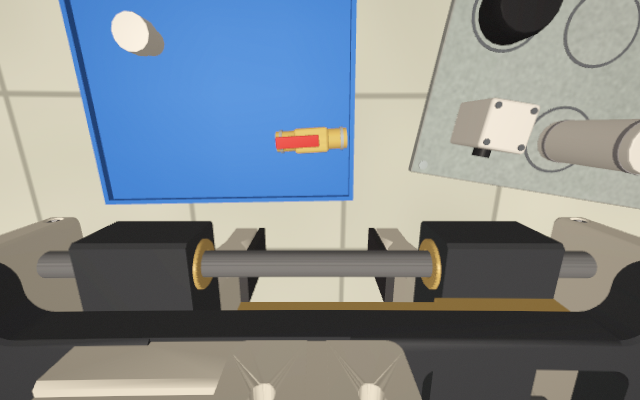

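>>> play_rows --steps '[{"gripper": 0.6,"tx": 0.3,"ty": 0.6,"tz": -0.06,"ax": 0,"ay": 0,"az": 0},{"gripper": 0.6,"tx": 0.3,"ty": 0.9,"tz": -0.1,"ax": 0,"ay": 0,"az": 0},{"gripper": 0.6,"tx": 0.3,"ty": 0.65,"tz": -0.06,"ax": 0,"ay": 0,"az": 0},{"gripper": 0.6,"tx": 0.3,"ty": 0,"tz": 0,"ax": 0.53,"ay": 0,"az": 0},{"gripper": 0.6,"tx": 0.3,"ty": 0,"tz": 0,"ax": 1,"ay": 0,"az": 0},{"gripper": 0.6,"tx": 0.3,"ty": 0,"tz": 0,"ax": 1,"ay": 0,"az": 0},{"gripper": 0.6,"tx": 0.3,"ty": 0,"tz": 0,"ax": 1,"ay": 0,"az": 0},{"gripper": 0.6,"tx": 0.3,"ty": 0,"tz": 0,"ax": 1,"ay": 0,"az": 0},{"gripper": 0.6,"tx": 0.3,"ty": 0,"tz": 0,"ax": 1,"ay": 0,"az": 0},{"gripper": 0.6,"tx": 0.3,"ty": 0,"tz": 0,"ax": 1,"ay": 0,"az": 0},{"gripper": 0.6,"tx": 0.3,"ty": 0,"tz": 0,"ax": 1,"ay": 0,"az": 0},{"gripper": 0.6,"tx": 0.3,"ty": 0,"tz": 0,"ax": 1,"ay": 0,"az": 0},{"gripper": 0.6,"tx": 0.3,"ty": 0,"tz": 0,"ax": 1,"ay": 0,"az": 0},{"gripper": 0.6,"tx": 0.2,"ty": 0,"tz": 0,"ax": 1,"ay": 0,"az": 0},{"gripper": 0.6,"tx": 0,"ty": 0,"tz": 0,"ax": 1,"ay": 0,"az": 0},{"gripper": 0.6,"tx": 0,"ty": 0,"tz": 0,"ax": 1,"ay": 0,"az": 0},{"gripper": 0.6,"tx": 0,"ty": 0,"tz": 0,"ax": 1,"ay": 0,"az": 0},{"gripper": 0.6,"tx": 0,"ty": 0,"tz": 0,"ax": 1,"ay": 0,"az": 0},{"gripper": 0.6,"tx": 0,"ty": 0,"tz": 0,"ax": 0,"ay": 0,"az": 0},{"gripper": 0.6,"tx": 0,"ty": 0,"tz": 0,"ax": 0,"ay": 0,"az": 0}]'

```text
t: 29.6
eef_pos: [0.5075, 0.0866, 0.251]
ee_rot: [0.618, 1.57, -2.473]
force: [2.1, -0.4, 0.6]
width: 0.0529
```

```bash
python3 st.py
```

```text
[507.5  86.6 251. ] 0.025 29.6 [ 0.55  0.26 -0.54  0.   -0.78 -0.5 ] 0.052872926246745694 [ 2.1 -0.4  0.6]
[[-0.0, 0.051, -0.999], [-0.0, -0.999, -0.051], [-1.0, 0.0, 0.0]]
```

>>> play_rows --newtons 30 --steps '[{"gripper": 0.6,"tx": 0.6,"ty": -0.04,"tz": 0,"ax": 0,"ay": 0,"az": 0},{"gripper": 0.6,"tx": 0.8,"ty": 0,"tz": 0,"ax": 0,"ay": 0,"az": 0},{"gripper": 0.6,"tx": 0.6,"ty": 0,"tz": 0,"ax": 0,"ay": 0,"az": 0},{"gripper": 0.6,"tx": 0.4,"ty": 0,"tz": 0,"ax": 0,"ay": 0,"az": 0},{"gripper": 0.6,"tx": 0.25,"ty": 0,"tz": 0,"ax": 0,"ay": 0,"az": 0},{"gripper": 0.6,"tx": 0,"ty": 0,"tz": 0,"ax": 0,"ay": 0,"az": 0},{"gripper": 0.6,"tx": 0,"ty": 0,"tz": 0,"ax": 0,"ay": 0,"az": 0},{"gripper": 0.15,"tx": 0,"ty": 0,"tz": 0,"ax": 0,"ay": 0,"az": 0},{"gripper": 0.15,"tx": 0,"ty": 0,"tz": 0,"ax": 0,"ay": 0,"az": 0},{"gripper": 0.15,"tx": 0,"ty": 0,"tz": 0,"ax": 0,"ay": 0,"az": 0},{"gripper": 0.15,"tx": 0,"ty": 0,"tz": 0,"ax": 0,"ay": 0,"az": 0},{"gripper": 0.15,"tx": 0,"ty": 0,"tz": 0,"ax": 0,"ay": 0,"az": 0},{"gripper": 0.15,"tx": 0,"ty": 0,"tz": 0,"ax": 0,"ay": 0,"az": 0},{"gripper": 0.15,"tx": 0,"ty": 0,"tz": 0,"ax": 0,"ay": 0,"az": 0}]'

```text
t: 30.77
eef_pos: [0.5073, 0.0884, 0.1851]
ee_rot: [-2.756, 1.571, 0.435]
force: [-0.8, 0.3, 4.4]
width: 0.0259
```

```bash
python3 st.py
```

```text
[507.3  88.4 185.1] 0.002 30.7667 [ 0.55  0.36 -0.6   0.   -0.62 -0.51] 0.025895377442479498 [-0.8  0.3  4.4]
[[0.0, 0.049, -0.999], [0.0, -0.999, -0.049], [-1.0, -0.0, -0.0]]
```

>>> play_rows --steps '[{"gripper": 0.15,"tx": -0.4,"ty": 0,"tz": 0,"ax": 0,"ay": 0,"az": 0},{"gripper": 0.15,"tx": -0.8,"ty": 0,"tz": 0,"ax": 0,"ay": 0,"az": 0},{"gripper": 0.15,"tx": -0.9,"ty": 0,"tz": 0,"ax": 0.6,"ay": 0,"az": 0},{"gripper": 0.15,"tx": -0.9,"ty": 0,"tz": 0,"ax": 0.75,"ay": 0,"az": 0},{"gripper": 0.15,"tx": -0.9,"ty": 0,"tz": 0,"ax": 0.7,"ay": 0,"az": 0},{"gripper": 0.15,"tx": -0.9,"ty": 0.4,"tz": -0.26,"ax": 0,"ay": 0,"az": 0},{"gripper": 0.15,"tx": -0.6,"ty": 0.8,"tz": -0.5,"ax": 0,"ay": 0,"az": 0},{"gripper": 0.15,"tx": 0,"ty": 0.8,"tz": -0.5,"ax": 0,"ay": 0,"az": 0},{"gripper": 0.15,"tx": 0,"ty": 0.8,"tz": -0.5,"ax": 0,"ay": 0,"az": 0},{"gripper": 0.15,"tx": 0,"ty": 0.8,"tz": -0.5,"ax": 0,"ay": 0,"az": 0},{"gripper": 0.15,"tx": 0,"ty": 0.8,"tz": -0.5,"ax": 0,"ay": 0,"az": 0},{"gripper": 0.15,"tx": 0,"ty": 0.8,"tz": -0.5,"ax": 0,"ay": 0,"az": 0},{"gripper": 0.15,"tx": 0,"ty": 0.8,"tz": -0.5,"ax": 0,"ay": 0,"az": 0},{"gripper": 0.15,"tx": 0,"ty": 0.8,"tz": -0.5,"ax": 0,"ay": 0,"az": 0},{"gripper": 0.15,"tx": 0,"ty": 0.8,"tz": -0.5,"ax": 0,"ay": 0,"az": 0},{"gripper": 0.15,"tx": 0,"ty": 0.8,"tz": -0.5,"ax": 0,"ay": 0,"az": 0},{"gripper": 0.15,"tx": 0,"ty": 0.8,"tz": -0.51,"ax": 0,"ay": 0,"az": 0},{"gripper": 0.15,"tx": 0,"ty": 0.8,"tz": -0.5,"ax": 0,"ay": 0,"az": 0},{"gripper": 0.15,"tx": 0,"ty": 0.7,"tz": -0.5,"ax": 0,"ay": 0,"az": 0},{"gripper": 0.15,"tx": 0,"ty": 0,"tz": 0,"ax": 0,"ay": 0,"az": 0}]'

```text
t: 32.43
eef_pos: [0.6309, -0.2064, 0.3198]
ee_rot: [1.362, 1.57, -1.948]
force: [1.5, -0.4, -0.0]
width: 0.0256
```

>>> play_rows --steps '[{"gripper": 0.15,"tx": 0,"ty": 0,"tz": 0,"ax": 0,"ay": 0,"az": 0},{"gripper": 0.15,"tx": 0,"ty": 0,"tz": 0,"ax": 0,"ay": 0,"az": 0}]'

```text
t: 32.6
eef_pos: [0.6296, -0.2033, 0.3198]
ee_rot: [-0.261, 1.57, 2.714]
force: [0.4, -0.5, -2.0]
width: 0.0258
```

```bash
python3 st.py
```

```text
[ 629.6 -203.3  319.8] 0.015 32.6 [-0.02  0.4  -0.13 -0.   -1.04 -0.15] 0.025782380800368904 [ 0.4 -0.5 -2. ]
[[-0.001, -0.166, -0.986], [0.0, -0.986, 0.166], [-1.0, -0.0, 0.001]]
```

>>> play_rows --steps '[{"gripper": 0.15,"tx": 0.6,"ty": 0,"tz": 0,"ax": 0,"ay": 0,"az": 0},{"gripper": 0.15,"tx": 0.9,"ty": 0,"tz": 0,"ax": 0,"ay": 0,"az": 0},{"gripper": 0.15,"tx": 0.9,"ty": 0,"tz": 0,"ax": 0,"ay": 0,"az": 0},{"gripper": 0.15,"tx": 0.9,"ty": 0,"tz": 0,"ax": 0,"ay": 0,"az": 0},{"gripper": 0.15,"tx": 0.7,"ty": 0,"tz": 0,"ax": 0,"ay": 0,"az": 0},{"gripper": 0.15,"tx": 0.4,"ty": 0,"tz": 0,"ax": 0,"ay": 0,"az": 0},{"gripper": 0.15,"tx": 0.3,"ty": 0,"tz": 0,"ax": 0,"ay": 0,"az": 0},{"gripper": 0.15,"tx": 0.2,"ty": 0,"tz": 0,"ax": 0,"ay": 0,"az": 0},{"gripper": 0.15,"tx": 0.1,"ty": 0,"tz": 0,"ax": 0,"ay": 0,"az": 0},{"gripper": 0.15,"tx": 0,"ty": 0,"tz": 0,"ax": 0,"ay": 0,"az": 0},{"gripper": 0.15,"tx": 0,"ty": 0,"tz": 0,"ax": 0,"ay": 0,"az": 0}]'

```text
t: 33.52
eef_pos: [0.6304, -0.2033, 0.1958]
ee_rot: [-3.138, 1.57, -0.162]
force: [0.8, 0.5, -1.9]
width: 0.0259
```

```bash
python3 st.py
```

```text
[ 630.4 -203.3  195.8] 0.003 33.5167 [-0.02  0.53 -0.25  0.   -0.8  -0.15] 0.02588720216075232 [ 0.8  0.5 -1.9]
[[0.001, -0.165, -0.986], [-0.0, -0.986, 0.165], [-1.0, -0.0, -0.001]]
```

>>> play_rows --steps '[{"gripper": 0.15,"tx": 0.12,"ty": 0,"tz": 0,"ax": 0,"ay": 0,"az": 0},{"gripper": 0.15,"tx": 0,"ty": 0,"tz": 0,"ax": 0,"ay": 0,"az": 0},{"gripper": 0.15,"tx": 0,"ty": 0,"tz": 0,"ax": 0,"ay": 0,"az": 0},{"gripper": 0.55,"tx": 0,"ty": 0,"tz": 0,"ax": 0,"ay": 0,"az": 0},{"gripper": 0.55,"tx": 0,"ty": 0,"tz": 0,"ax": 0,"ay": 0,"az": 0},{"gripper": 0.55,"tx": 0,"ty": 0,"tz": 0,"ax": 0,"ay": 0,"az": 0},{"gripper": 0.55,"tx": 0,"ty": 0,"tz": 0,"ax": 0,"ay": 0,"az": 0},{"gripper": 0.55,"tx": -0.3,"ty": 0,"tz": 0,"ax": 0,"ay": 0,"az": 0},{"gripper": 0.55,"tx": -0.7,"ty": 0,"tz": 0,"ax": 0,"ay": 0,"az": 0},{"gripper": 0.55,"tx": -0.9,"ty": 0,"tz": 0,"ax": 0,"ay": 0,"az": 0},{"gripper": 0.55,"tx": -0.9,"ty": 0,"tz": 0,"ax": 0,"ay": 0,"az": 0}]'

```text
t: 34.43
eef_pos: [0.6299, -0.2034, 0.2628]
ee_rot: [0.244, 1.57, -3.063]
force: [0.5, -0.3, -0.1]
width: 0.0483
```

>>> play_rows --steps '[{"gripper": 0,"tx": -0.5,"ty": 0,"tz": 0,"ax": -0.5,"ay": 0,"az": 0},{"gripper": 0,"tx": -0.5,"ty": 0,"tz": 0,"ax": -1,"ay": 0,"az": 0},{"gripper": 0,"tx": -0.5,"ty": 0,"tz": 0,"ax": -1,"ay": 0,"az": 0},{"gripper": 0,"tx": -0.5,"ty": 0,"tz": 0,"ax": -1,"ay": 0,"az": 0},{"gripper": 0,"tx": -0.5,"ty": 0,"tz": 0,"ax": -1,"ay": 0,"az": 0},{"gripper": 0,"tx": -0.5,"ty": 0,"tz": 0,"ax": -1,"ay": 0,"az": 0},{"gripper": 0,"tx": -0.5,"ty": 0,"tz": 0,"ax": -1,"ay": 0,"az": 0},{"gripper": 0,"tx": -0.3,"ty": 0,"tz": 0,"ax": -1,"ay": 0,"az": 0},{"gripper": 0,"tx": 0,"ty": 0,"tz": 0,"ax": -1,"ay": 0,"az": 0},{"gripper": 0,"tx": 0,"ty": 0,"tz": 0,"ax": -1,"ay": 0,"az": 0},{"gripper": 0,"tx": 0,"ty": 0,"tz": 0,"ax": -1,"ay": 0,"az": 0},{"gripper": 0,"tx": 0,"ty": 0,"tz": 0,"ax": -1,"ay": 0,"az": 0},{"gripper": 0,"tx": 0,"ty": 0,"tz": 0,"ax": -1,"ay": 0,"az": 0},{"gripper": 0,"tx": 0,"ty": 0,"tz": 0,"ax": -1,"ay": 0,"az": 0},{"gripper": 0,"tx": 0,"ty": 0,"tz": 0,"ax": -1,"ay": 0,"az": 0},{"gripper": 0,"tx": 0,"ty": 0,"tz": 0,"ax": -0.5,"ay": 0,"az": 0},{"gripper": 0,"tx": 0,"ty": 0,"tz": 0,"ax": 0,"ay": 0,"az": 0},{"gripper": 0,"tx": 0,"ty": 0,"tz": 0,"ax": 0,"ay": 0,"az": 0}]'

```text
t: 35.93
eef_pos: [0.63, -0.2034, 0.3575]
ee_rot: [1.629, 1.57, -0.11]
force: [-0.3, -0.7, 0.2]
width: 0.0008
```

>>> play_rows --steps '[{"gripper": 0,"tx": 0,"ty": -0.6,"tz": 0,"ax": 0,"ay": 0,"az": 0},{"gripper": 0,"tx": 0,"ty": -0.9,"tz": 0,"ax": 0,"ay": 0,"az": 0},{"gripper": 0,"tx": 0,"ty": -0.9,"tz": 0,"ax": 0,"ay": 0,"az": 0},{"gripper": 0,"tx": 0,"ty": -0.9,"tz": 0,"ax": 0,"ay": 0,"az": 0},{"gripper": 0,"tx": 0,"ty": -0.9,"tz": 0,"ax": 0,"ay": 0,"az": 0},{"gripper": 0,"tx": 0,"ty": -0.8,"tz": 0,"ax": 0,"ay": 0,"az": 0},{"gripper": 0,"tx": 0,"ty": 0,"tz": 0,"ax": 0,"ay": 0,"az": 0},{"gripper": 0,"tx": 0,"ty": 0,"tz": 0,"ax": 0,"ay": 0,"az": 0}]'

```text
t: 36.6
eef_pos: [0.5061, -0.1827, 0.3579]
ee_rot: [1.681, 1.569, -0.057]
force: [0.2, -1.1, 0.8]
width: 0.0005
```

```bash
python3 st.py; cat > mw.py <<'E'
from h import *
import sys
s=telemetry.get_state(); im=optics.grab_frame("wrist"); c,T=camT("wrist",s)
# board-aligned ortho about valve circle
cv=np.array([.6143,-.2013]); ph=np.radians(-9.5)
def bo(z,half=.065,mm=.25):
    n=int(2*half/mm*1e3); a=half-(np.arange(n)+.5)*mm/1e3
    bx,by=np.meshgrid(a,a,indexing='ij')
    X=cv[0]+bx*np.cos(ph)-by*np.sin(ph); Y=cv[1]+bx*np.sin(ph)+by*np.cos(ph)
    P=np.stack([X,Y,np.full_like(X,z)],-1).reshape(-1,3); Ti=np.linalg.inv(T); q=P@Ti[:3,:3].T+Ti[:3,3]; x=q[:,:2]/q[:,2:]; x=x*(1+c['k1']*(x**2).sum(1,keepdims=True))
    o=cv2.remap(im,(x[:,0]*c['fx']+c['cx']).reshape(n,n).astype('f'),(x[:,1]*c['fy']+c['cy']).reshape(n,n).astype('f'),cv2.INTER_CUBIC)
    cv2.line(o,(n//2,0),(n//2,n),(0,255,0),1); cv2.line(o,(0,n//2),(n,n//2),(0,255,0),1)
    for i in range(0,n,40): cv2.line(o,(i,0),(i,6),(0,0,0),1); cv2.line(o,(0,i),(6,i),(0,0,0),1)
    return o
cv2.imwrite(f"pics/vw{sys.argv[1]}.png",cv2.resize(np.hstack([bo(.012),bo(.038)]),(800,400),interpolation=cv2.INTER_AREA)[:,:,::-1]); cv2.imwrite(f"pics/vf{sys.argv[1]}.png",im[:,:,::-1])
E
python3 mw.py 1
```

```text
[ 506.1 -182.7  357.9] 0.035 36.6 [ 0.02  0.17 -0.36  0.   -1.04  1.39] 0.0005095918717878917 [ 0.2 -1.1  0.8]
[[0.002, 0.986, -0.167], [-0.0, -0.167, -0.986], [-1.0, 0.001, -0.0]]
```

View pics/vw1.png

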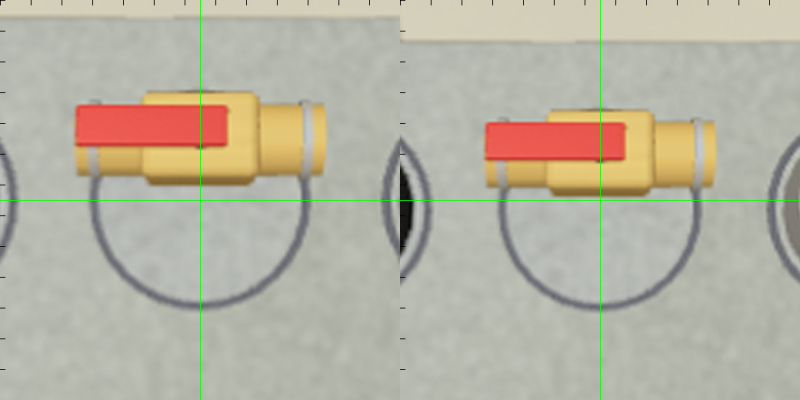

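View pics/vf1.png

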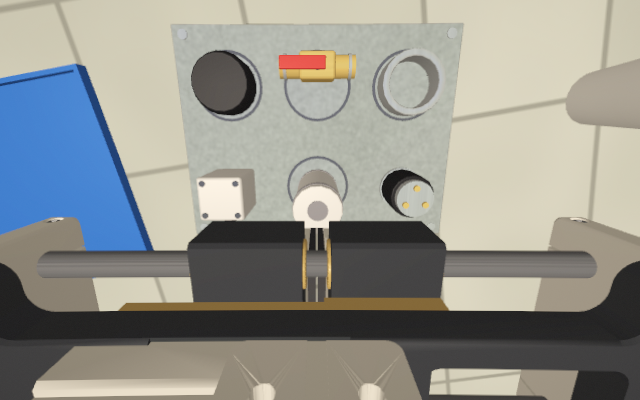

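>>> play_rows --steps '[{"gripper": 0,"tx": 0,"ty": 0.6,"tz": 0.02,"ax": 0,"ay": 0,"az": 0},{"gripper": 0,"tx": 0,"ty": 0.9,"tz": 0,"ax": 0,"ay": 0,"az": 0},{"gripper": 0,"tx": 0,"ty": 0.9,"tz": 0,"ax": 0,"ay": 0,"az": 0},{"gripper": 0,"tx": 0,"ty": 0.9,"tz": 0,"ax": 0,"ay": 0,"az": 0},{"gripper": 0,"tx": 0,"ty": 0.9,"tz": 0,"ax": 0,"ay": 0,"az": 0},{"gripper": 0,"tx": 0,"ty": 0.9,"tz": 0,"ax": 0,"ay": 0,"az": 0},{"gripper": 0,"tx": 0,"ty": 0.9,"tz": 0,"ax": 0,"ay": 0,"az": 0},{"gripper": 0,"tx": 0.6,"ty": 0.59,"tz": 0,"ax": 0,"ay": 0,"az": 0},{"gripper": 0,"tx": 0.9,"ty": 0,"tz": 0,"ax": 0,"ay": 0,"az": 0},{"gripper": 0,"tx": 0.9,"ty": 0,"tz": 0,"ax": 0,"ay": 0,"az": 0},{"gripper": 0,"tx": 0.9,"ty": 0,"tz": 0,"ax": 0,"ay": 0,"az": 0},{"gripper": 0,"tx": 0.9,"ty": 0,"tz": 0,"ax": 0,"ay": 0,"az": 0},{"gripper": 0,"tx": 0.9,"ty": 0,"tz": 0,"ax": 0,"ay": 0,"az": 0},{"gripper": 0,"tx": 0.6,"ty": 0,"tz": 0,"ax": 0,"ay": 0,"az": 0},{"gripper": 0,"tx": 0.4,"ty": 0,"tz": 0,"ax": 0,"ay": 0,"az": 0},{"gripper": 0,"tx": 0.2,"ty": 0,"tz": 0,"ax": 0,"ay": 0,"az": 0},{"gripper": 0,"tx": 0,"ty": 0,"tz": 0,"ax": 0,"ay": 0,"az": 0},{"gripper": 0,"tx": 0,"ty": 0,"tz": 0,"ax": 0,"ay": 0,"az": 0}]'

```text
t: 38.15
eef_pos: [0.6698, -0.2106, 0.1998]
ee_rot: [1.242, 1.57, -0.494]
force: [0.3, 0.2, 0.2]
width: 0.0002
```

```bash
cat >> st.py <<'E'
d=s['eef_pos'][:2]-np.array([.6143,-.2013]); a=np.radians(-9.5); print("board rel valve circle mm", np.round([1e3*(d[0]*np.cos(a)+d[1]*np.sin(a)),1e3*(-d[0]*np.sin(a)+d[1]*np.cos(a))],1))
E
python3 st.py
```

```text
[ 669.8 -210.6  199.8] 0.02 38.15 [-0.03  0.57 -0.14  0.   -0.85  1.43] 0.00023763107467950385 [0.3 0.2 0.2]
[[0.001, 0.986, -0.165], [-0.0, -0.165, -0.986], [-1.0, 0.001, 0.0]]
board rel valve circle mm [56.3  0. ]
```

>>> play_rows --steps '[{"gripper": 0,"tx": 0.16,"ty": 0,"tz": 0,"ax": 0,"ay": 0,"az": 0},{"gripper": 0,"tx": 0,"ty": -0.25,"tz": 0,"ax": 0,"ay": 0,"az": 0},{"gripper": 0,"tx": 0,"ty": -0.25,"tz": 0,"ax": 0,"ay": 0,"az": 0},{"gripper": 0,"tx": 0,"ty": -0.1,"tz": 0,"ax": 0,"ay": 0,"az": 0},{"gripper": 0,"tx": 0,"ty": -0.08,"tz": 0,"ax": 0,"ay": 0,"az": 0},{"gripper": 0,"tx": 0,"ty": -0.08,"tz": 0,"ax": 0,"ay": 0,"az": 0},{"gripper": 0,"tx": 0,"ty": -0.08,"tz": 0,"ax": 0,"ay": 0,"az": 0},{"gripper": 0,"tx": 0,"ty": -0.08,"tz": 0,"ax": 0,"ay": 0,"az": 0},{"gripper": 0,"tx": 0,"ty": -0.08,"tz": 0,"ax": 0,"ay": 0,"az": 0},{"gripper": 0,"tx": 0,"ty": -0.08,"tz": 0,"ax": 0,"ay": 0,"az": 0},{"gripper": 0,"tx": 0,"ty": -0.08,"tz": 0,"ax": 0,"ay": 0,"az": 0},{"gripper": 0,"tx": 0,"ty": -0.08,"tz": 0,"ax": 0,"ay": 0,"az": 0},{"gripper": 0,"tx": 0,"ty": 0,"tz": 0,"ax": 0,"ay": 0,"az": 0},{"gripper": 0,"tx": 0,"ty": 0,"tz": 0,"ax": 0,"ay": 0,"az": 0}]'

```text
t: 39.32
eef_pos: [0.6383, -0.2053, 0.1953]
ee_rot: [-1.602, 1.57, 2.944]
force: [0.2, 0.6, 0.5]
width: 0.0001
```

```bash
python3 st.py
```

```text
[ 638.3 -205.3  195.3] 0.003 39.3167 [-0.02  0.54 -0.23 -0.   -0.81  1.43] 7.098854341683157e-05 [0.2 0.6 0.5]
[[-0.001, 0.986, -0.165], [0.0, -0.165, -0.986], [-1.0, -0.001, -0.0]]
board rel valve circle mm [24.3  0. ]
```

>>> play_rows --steps '[{"gripper": 0,"tx": 0,"ty": 0.2,"tz": 0,"ax": 0,"ay": 0,"az": 0},{"gripper": 0,"tx": -0.4,"ty": 0.2,"tz": 0,"ax": 0,"ay": 0,"az": 0},{"gripper": 0,"tx": -0.8,"ty": 0,"tz": 0,"ax": 0,"ay": 0,"az": 0},{"gripper": 0,"tx": -1,"ty": 0,"tz": 0,"ax": 0,"ay": 0,"az": 0},{"gripper": 0,"tx": -1,"ty": 0,"tz": 0,"ax": 0,"ay": 0,"az": 0},{"gripper": 0,"tx": -1,"ty": 0,"tz": 0,"ax": 0,"ay": 0,"az": 0},{"gripper": 0,"tx": -1,"ty": -0.5,"tz": 0,"ax": 0,"ay": 0,"az": 0},{"gripper": 0,"tx": -1,"ty": -0.9,"tz": 0,"ax": 0,"ay": 0,"az": 0},{"gripper": 0,"tx": -0.3,"ty": -0.9,"tz": 0,"ax": 0,"ay": 0,"az": 0},{"gripper": 0,"tx": 0,"ty": -0.9,"tz": 0,"ax": 0,"ay": 0,"az": 0},{"gripper": 0,"tx": 0,"ty": -0.9,"tz": 0,"ax": 0,"ay": 0,"az": 0},{"gripper": 0,"tx": 0,"ty": -0.9,"tz": 0,"ax": 0,"ay": 0,"az": 0},{"gripper": 0,"tx": 0,"ty": -0.7,"tz": 0,"ax": 0,"ay": 0,"az": 0},{"gripper": 0,"tx": 0,"ty": 0,"tz": 0,"ax": 0,"ay": 0,"az": 0},{"gripper": 0,"tx": 0,"ty": 0,"tz": 0,"ax": 0,"ay": 0,"az": 0}]'

```text
t: 40.57
eef_pos: [0.5076, -0.1835, 0.3591]
ee_rot: [1.669, 1.57, -0.067]
force: [0.2, 1.1, 0.5]
width: 0.0003
```

```bash
python3 st.py; python3 mw.py 2
```

```text
[ 507.6 -183.5  359.1] 0.03 40.5667 [ 0.02  0.17 -0.35  0.   -1.04  1.39] 0.0003187564700839661 [0.2 1.1 0.5]
[[0.001, 0.986, -0.165], [-0.0, -0.165, -0.986], [-1.0, 0.001, -0.0]]
board rel valve circle mm [-108.2   -0. ]
```

View pics/vw2.png

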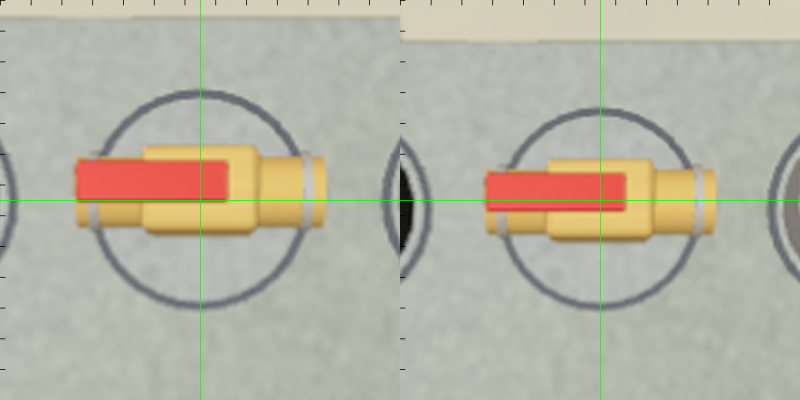

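View pics/vf2.png

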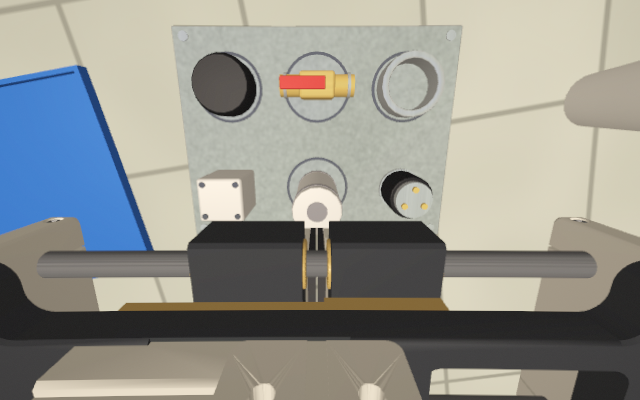

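>>> play_rows --steps '[{"gripper": 0.6,"tx": 0,"ty": 0,"tz": 0,"ax": -0.79,"ay": 0,"az": 0},{"gripper": 0.6,"tx": 0,"ty": 0,"tz": 0,"ax": -0.79,"ay": 0,"az": 0},{"gripper": 0.6,"tx": 0,"ty": 0.05,"tz": -0.8,"ax": 0,"ay": 0,"az": 0},{"gripper": 0.6,"tx": 0,"ty": 0.05,"tz": -1,"ax": 0,"ay": 0,"az": 0},{"gripper": 0.6,"tx": 0,"ty": 0.05,"tz": -1,"ax": 0,"ay": 0,"az": 0},{"gripper": 0.6,"tx": 0,"ty": 0.05,"tz": -1,"ax": 0,"ay": 0,"az": 0},{"gripper": 0.6,"tx": 0,"ty": 0.05,"tz": -1,"ax": 0,"ay": 0,"az": 0},{"gripper": 0.6,"tx": 0,"ty": 0.05,"tz": -1,"ax": 0,"ay": 0,"az": 0},{"gripper": 0.6,"tx": 0,"ty": 0.05,"tz": -1,"ax": 0,"ay": 0,"az": 0},{"gripper": 0.6,"tx": 0,"ty": 0.05,"tz": -1,"ax": 0,"ay": 0,"az": 0},{"gripper": 0.6,"tx": 0,"ty": 0.05,"tz": -1,"ax": 0,"ay": 0,"az": 0},{"gripper": 0.6,"tx": 0,"ty": 0.05,"tz": -1,"ax": 0,"ay": 0,"az": 0},{"gripper": 0.6,"tx": 0,"ty": 0.05,"tz": -1,"ax": 0,"ay": 0,"az": 0},{"gripper": 0.6,"tx": 0,"ty": 0.05,"tz": -1,"ax": 0,"ay": 0,"az": 0},{"gripper": 0.6,"tx": 0,"ty": 0.05,"tz": -1,"ax": 0,"ay": 0,"az": 0},{"gripper": 0.6,"tx": 0,"ty": 0.05,"tz": -1,"ax": 0,"ay": 0,"az": 0},{"gripper": 0.6,"tx": 0,"ty": 0.05,"tz": -1,"ax": 0,"ay": 0,"az": 0},{"gripper": 0.6,"tx": 0,"ty": 0.05,"tz": -1,"ax": 0,"ay": 0,"az": 0},{"gripper": 0.6,"tx": 0,"ty": 0.05,"tz": -1,"ax": 0,"ay": 0,"az": 0},{"gripper": 0.6,"tx": 0,"ty": 0,"tz": -0.5,"ax": 0,"ay": 0,"az": 0}]'

```text
t: 42.28
eef_pos: [0.5303, 0.2521, 0.3576]
ee_rot: [0.52, 1.571, -1.05]
force: [-0.0, -0.4, 0.2]
width: 0.0526
```

>>> play_rows --steps '[{"gripper": 0.6,"tx": 0,"ty": 0,"tz": 0,"ax": 0,"ay": 0,"az": 0},{"gripper": 0.6,"tx": 0,"ty": 0,"tz": 0,"ax": 0,"ay": 0,"az": 0}]'

```text
t: 42.45
eef_pos: [0.5297, 0.2497, 0.3574]
ee_rot: [-0.778, 1.57, -2.349]
force: [0.2, -0.6, -0.3]
width: 0.0525
```

```bash
python3 st.py; python3 m2.py | tail -1
```

```text
[529.7 249.7 357.4] 0.019 42.45 [ 0.77  0.25 -0.26  0.   -1.07  0.8 ] 0.05250210795490346 [ 0.2 -0.6 -0.3]
[[-0.001, 1.0, 0.001], [-0.001, 0.001, -1.0], [-1.0, -0.001, 0.001]]
board rel valve circle mm [-157.9  430.9]
plug [[605.5, 252.5, 17.200000762939453], [604.0, 254.5, 17.700000762939453]]
```

View pics/m2.png

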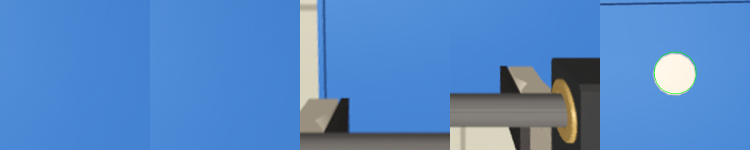

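>>> play_rows --newtons 20 --steps '[{"gripper": 0.6,"tx": 0.3,"ty": 0.7,"tz": -0.06,"ax": 0,"ay": 0,"az": 0},{"gripper": 0.6,"tx": 0.6,"ty": 0.9,"tz": -0.06,"ax": 0,"ay": 0,"az": 0},{"gripper": 0.6,"tx": 0.6,"ty": 0.9,"tz": 0,"ax": 0,"ay": 0,"az": 0},{"gripper": 0.6,"tx": 0.8,"ty": 0.52,"tz": 0,"ax": 0,"ay": 0,"az": 0},{"gripper": 0.6,"tx": 0.9,"ty": 0,"tz": 0,"ax": 0,"ay": 0,"az": 0},{"gripper": 0.6,"tx": 0.9,"ty": 0,"tz": 0,"ax": 0,"ay": 0,"az": 0},{"gripper": 0.6,"tx": 0.8,"ty": 0,"tz": 0,"ax": 0,"ay": 0,"az": 0},{"gripper": 0.6,"tx": 0.7,"ty": 0,"tz": 0,"ax": 0,"ay": 0,"az": 0},{"gripper": 0.6,"tx": 0.5,"ty": 0,"tz": 0,"ax": 0,"ay": 0,"az": 0},{"gripper": 0.6,"tx": 0.36,"ty": 0,"tz": 0,"ax": 0,"ay": 0,"az": 0},{"gripper": 0.6,"tx": 0.2,"ty": 0,"tz": 0,"ax": 0,"ay": 0,"az": 0},{"gripper": 0.6,"tx": 0,"ty": 0,"tz": 0,"ax": 0,"ay": 0,"az": 0},{"gripper": 0.6,"tx": 0,"ty": 0,"tz": 0,"ax": 0,"ay": 0,"az": 0}]'

```text
t: 43.58
eef_pos: [0.6052, 0.252, 0.1921]
ee_rot: [1.966, 1.57, 0.395]
force: [0.3, -0.4, 0.3]
width: 0.0523
```

>>> play_rows --steps '[{"gripper": 0.25,"tx": 0,"ty": 0,"tz": 0,"ax": 0,"ay": 0,"az": 0},{"gripper": 0.25,"tx": 0,"ty": 0,"tz": 0,"ax": 0,"ay": 0,"az": 0},{"gripper": 0.25,"tx": 0,"ty": 0,"tz": 0,"ax": 0,"ay": 0,"az": 0},{"gripper": 0.25,"tx": 0,"ty": 0,"tz": 0,"ax": 0,"ay": 0,"az": 0},{"gripper": 0.25,"tx": 0,"ty": 0,"tz": 0,"ax": 0,"ay": 0,"az": 0},{"gripper": 0.25,"tx": 0,"ty": 0,"tz": 0,"ax": 0,"ay": 0,"az": 0}]'

```text
t: 44.08
eef_pos: [0.605, 0.2522, 0.192]
ee_rot: [2.101, 1.57, 0.53]
force: [-1.8, 0.6, 4.0]
width: 0.0321
```

```bash
python3 st.py
```

```text
[605.  252.2 192. ] 0.002 44.0833 [ 0.69  0.52 -0.27  0.   -0.78  0.88] 0.03210262777374244 [-1.8  0.6  4. ]
[[0.001, 1.0, -0.0], [0.0, -0.0, -1.0], [-1.0, 0.001, -0.0]]
board rel valve circle mm [-84.  445.8]
```

>>> play_rows --steps '[{"gripper": 0.25,"tx": -0.4,"ty": 0,"tz": 0,"ax": 0,"ay": 0,"az": 0},{"gripper": 0.25,"tx": -0.8,"ty": 0,"tz": 0,"ax": 0,"ay": 0,"az": 0},{"gripper": 0.25,"tx": -0.9,"ty": 0,"tz": 0.3,"ax": 0,"ay": 0,"az": 0},{"gripper": 0.25,"tx": -0.9,"ty": 0,"tz": 0.6,"ax": 0,"ay": 0,"az": 0},{"gripper": 0.25,"tx": -0.8,"ty": 0.07,"tz": 0.9,"ax": 0,"ay": 0,"az": 0},{"gripper": 0.25,"tx": -0.5,"ty": 0.1,"tz": 0.9,"ax": 0,"ay": 0,"az": 0},{"gripper": 0.25,"tx": 0,"ty": 0.1,"tz": 0.9,"ax": 0,"ay": 0,"az": 0},{"gripper": 0.25,"tx": 0,"ty": 0.1,"tz": 0.9,"ax": 0,"ay": 0,"az": 0},{"gripper": 0.25,"tx": 0,"ty": 0.1,"tz": 0.9,"ax": 0,"ay": 0,"az": 0},{"gripper": 0.25,"tx": 0,"ty": 0.1,"tz": 0.9,"ax": 0,"ay": 0,"az": 0},{"gripper": 0.25,"tx": 0,"ty": 0.1,"tz": 0.9,"ax": 0,"ay": 0,"az": 0},{"gripper": 0.25,"tx": 0,"ty": 0.1,"tz": 0.9,"ax": 0,"ay": 0,"az": 0},{"gripper": 0.25,"tx": 0,"ty": 0.1,"tz": 0.9,"ax": 0,"ay": 0,"az": 0},{"gripper": 0.25,"tx": 0,"ty": 0.1,"tz": 0.9,"ax": 0,"ay": 0,"az": 0},{"gripper": 0.25,"tx": 0,"ty": 0,"tz": 0.9,"ax": 0,"ay": 0,"az": 0},{"gripper": 0.25,"tx": 0,"ty": 0,"tz": 0.9,"ax": 0,"ay": 0,"az": 0},{"gripper": 0.25,"tx": 0,"ty": 0,"tz": 0.9,"ax": 0,"ay": 0,"az": 0},{"gripper": 0.25,"tx": 0,"ty": 0,"tz": 0.9,"ax": 0,"ay": 0,"az": 0},{"gripper": 0.25,"tx": 0,"ty": 0,"tz": 0.6,"ax": 0,"ay": 0,"az": 0},{"gripper": 0.25,"tx": 0,"ty": 0,"tz": 0.29,"ax": 0,"ay": 0,"az": 0}]'

```text
t: 45.75
eef_pos: [0.6287, -0.1095, 0.2992]
ee_rot: [-0.308, 1.571, -1.881]
force: [0.4, -0.3, -0.3]
width: 0.0322
```

>>> play_rows --steps '[{"gripper": 0.25,"tx": 0,"ty": 0,"tz": 0,"ax": 0,"ay": 0,"az": 0},{"gripper": 0.25,"tx": 0,"ty": 0,"tz": 0,"ax": 0,"ay": 0,"az": 0},{"gripper": 0.25,"tx": 0,"ty": 0,"tz": 0,"ax": 0,"ay": 0,"az": 0}]'

```text
t: 46.0
eef_pos: [0.629, -0.1069, 0.299]
ee_rot: [3.08, 1.571, 1.509]
force: [0.1, -0.8, -0.3]
width: 0.0323
```

```bash
python3 st.py; python3 - <<'E'
from h import *
im=optics.grab_frame("scene"); cv2.imwrite("pics/s5.png",cv2.resize(im[80:320,150:510],None,fx=2.2,fy=2.2)[:,:,::-1])
E
```

```text
[ 629.  -106.9  299. ] 0.009 46.0 [ 0.14  0.38 -0.21 -0.   -0.98  1.43] 0.03229867814242136 [ 0.1 -0.8 -0.3]
[[0.0, 1.0, 0.0], [0.0, 0.0, -1.0], [-1.0, 0.0, -0.0]]
board rel valve circle mm [-1.  95.5]
```

View pics/s5.png

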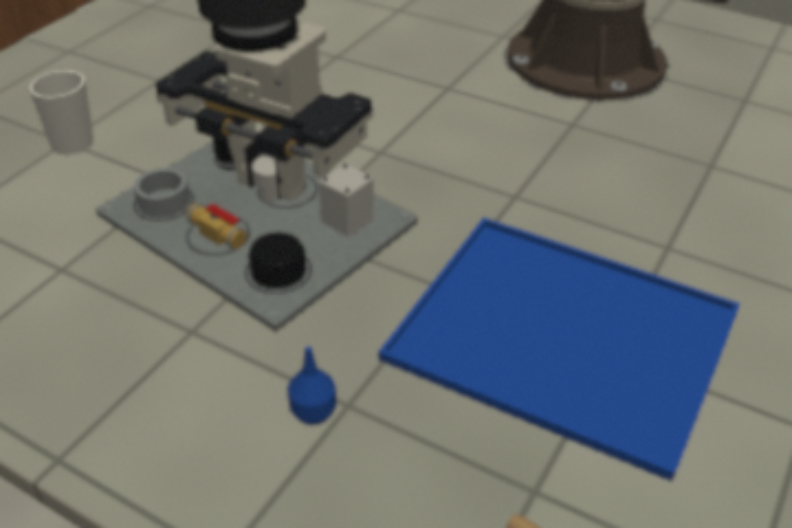

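>>> play_rows --steps '[{"gripper": 0.25,"tx": 0.6,"ty": 0,"tz": 0.02,"ax": 0,"ay": 0,"az": 0},{"gripper": 0.25,"tx": 0.8,"ty": 0,"tz": 0,"ax": 0,"ay": 0,"az": 0},{"gripper": 0.25,"tx": 0.5,"ty": 0,"tz": 0,"ax": 0,"ay": 0,"az": 0},{"gripper": 0.25,"tx": 0.3,"ty": 0,"tz": 0,"ax": 0,"ay": 0,"az": 0},{"gripper": 0.25,"tx": 0.2,"ty": 0,"tz": 0,"ax": 0,"ay": 0,"az": 0},{"gripper": 0.25,"tx": 0.15,"ty": 0,"tz": 0,"ax": 0,"ay": 0,"az": 0},{"gripper": 0.25,"tx": 0.05,"ty": 0,"tz": 0,"ax": 0,"ay": 0,"az": 0},{"gripper": 0.25,"tx": 0,"ty": 0,"tz": 0,"ax": 0,"ay": 0,"az": 0},{"gripper": 0.25,"tx": 0,"ty": 0,"tz": 0,"ax": 0,"ay": 0,"az": 0}]'

```text
t: 46.8
eef_pos: [0.6293, -0.1082, 0.2346]
ee_rot: [1.568, 1.57, -0.003]
force: [0.9, -0.5, -0.2]
width: 0.0325
```

```bash
python3 st.py
```

```text
[ 629.3 -108.2  234.6] 0.004 46.8 [ 0.13  0.45 -0.27  0.   -0.85  1.44] 0.032490809639517865 [ 0.9 -0.5 -0.2]
[[0.001, 1.0, -0.0], [-0.0, -0.0, -1.0], [-1.0, 0.001, 0.0]]
board rel valve circle mm [-0.6 94.3]
```

>>> play_rows --steps '[{"gripper": 0.25,"tx": 0.08,"ty": 0,"tz": -0.02,"ax": 0,"ay": 0,"az": 0},{"gripper": 0.25,"tx": 0.05,"ty": 0,"tz": 0,"ax": 0,"ay": 0,"az": 0},{"gripper": 0.25,"tx": 0,"ty": 0,"tz": 0,"ax": 0,"ay": 0,"az": 0},{"gripper": 0.25,"tx": 0,"ty": 0,"tz": 0,"ax": 0,"ay": 0,"az": 0},{"gripper": 0.25,"tx": 0,"ty": 0,"tz": 0,"ax": 0,"ay": 0,"az": 0}]'

```text
t: 47.22
eef_pos: [0.6292, -0.1078, 0.2311]
ee_rot: [1.566, 1.57, -0.005]
force: [0.3, 0.6, 2.6]
width: 0.0326
```

>>> play_rows --steps '[{"gripper": 0.4,"tx": 0,"ty": 0,"tz": 0,"ax": 0,"ay": 0,"az": 0},{"gripper": 0.5,"tx": 0,"ty": 0,"tz": 0,"ax": 0,"ay": 0,"az": 0},{"gripper": 0.6,"tx": 0,"ty": 0,"tz": 0,"ax": 0,"ay": 0,"az": 0},{"gripper": 0.6,"tx": 0,"ty": 0,"tz": 0,"ax": 0,"ay": 0,"az": 0},{"gripper": 0.6,"tx": -0.3,"ty": 0,"tz": 0,"ax": 0,"ay": 0,"az": 0},{"gripper": 0.6,"tx": -0.7,"ty": 0,"tz": 0,"ax": 0,"ay": 0,"az": 0},{"gripper": 0.6,"tx": -0.9,"ty": 0,"tz": 0,"ax": 0,"ay": 0,"az": 0},{"gripper": 0.6,"tx": -0.9,"ty": 0,"tz": 0,"ax": 0,"ay": 0,"az": 0},{"gripper": 0.6,"tx": -0.9,"ty": -0.5,"tz": 0.4,"ax": 0,"ay": 0,"az": 0},{"gripper": 0.6,"tx": -0.9,"ty": -0.9,"tz": 0.6,"ax": 0,"ay": 0,"az": 0},{"gripper": 0.6,"tx": -0.4,"ty": -0.9,"tz": 0.6,"ax": 0,"ay": 0,"az": 0},{"gripper": 0.6,"tx": 0,"ty": -0.9,"tz": 0.6,"ax": 0,"ay": 0,"az": 0},{"gripper": 0.6,"tx": 0,"ty": -0.9,"tz": 0.5,"ax": 0,"ay": 0,"az": 0},{"gripper": 0.6,"tx": 0,"ty": -0.9,"tz": 0.3,"ax": 0,"ay": 0,"az": 0},{"gripper": 0.6,"tx": 0,"ty": 0,"tz": 0,"ax": 0,"ay": 0,"az": 0},{"gripper": 0.6,"tx": 0,"ty": 0,"tz": 0,"ax": 0,"ay": 0,"az": 0}]'

```text
t: 48.55
eef_pos: [0.503, -0.1832, 0.3568]
ee_rot: [1.544, 1.569, -0.028]
force: [0.7, 0.4, 0.4]
width: 0.0525
```

```bash
python3 mb.py 6; cat > mf.py <<'E'
import pickle
from h import *
s,im=pickle.load(open("b6.pkl","rb")); c,T=camT("wrist",s)
for n,z,x,y,r in [("plug",.080,.629,-.108,.017),("cart",.107,.506,-.183,.022),("cap",.044,.629,-.108,.027)]:
    o,h=circ(im,c,T,z,x,y,r,p2=12); print(n,[np.round(np.array(k)*1e3,1).tolist() for k in h])
E
python3 mf.py; python3 st.py
```

```text
[ 0.50296198 -0.18319746  0.35678277] 0.0341150629409508 48.55 [ 0.02  0.17 -0.37  0.   -1.04  1.55] 0.05252290454600651
ring [[599.0, -295.5, 33.20000076293945], [597.5, -298.5, 33.79999923706055], [600.5, -293.5, 33.79999923706055]]
valve [[616.0, -201.5, 34.400001525878906], [613.5, -200.0, 34.400001525878906], [613.0, -203.0, 33.79999923706055]]
cap [[629.5, -107.5, 35.400001525878906], [631.5, -105.0, 35.400001525878906], [632.5, -107.5, 35.400001525878906]]
cart [[505.5, -183.0, 35.79999923706055], [507.5, -184.5, 33.79999923706055], [501.5, -183.5, 37.099998474121094]]
ringtop [[596.5, -285.5, 32.70000076293945], [598.5, -295.0, 30.5], [597.5, -290.0, 32.20000076293945]]
ringbore [[598.5, -294.5, 24.200000762939453], [598.0, -283.0, 25.200000762939453], [596.0, -285.5, 22.399999618530273]]
capz44 [[630.0, -108.0, 26.0], [624.5, -112.5, 28.700000762939453], [632.5, -107.5, 28.700000762939453]]
capz36 [[625.5, -113.0, 30.600000381469727], [632.0, -105.0, 27.799999237060547], [628.5, -111.5, 30.0]]
plug [[629.0, -108.0, 16.600000381469727], [627.0, -112.5, 17.200000762939453], [610.5, -130.5, 16.0]]
cart [[505.0, -182.5, 21.600000381469727], [526.0, -183.5, 22.600000381469727], [507.5, -183.0, 23.200000762939453]]
cap [[630.0, -108.0, 26.0], [624.5, -112.5, 28.700000762939453], [632.5, -107.5, 28.700000762939453]]
[ 503.9 -182.9  356.6] 0.024 48.6 [ 0.02  0.17 -0.36  0.   -1.04  1.55] 0.052639893152215525 [-0.1  0.3 -0.3]
[[0.001, 1.0, -0.001], [-0.0, -0.001, -1.0], [-1.0, 0.001, 0.0]]
board rel valve circle mm [-1.12e+02 -1.00e-01]
```

View pics/mb6.png

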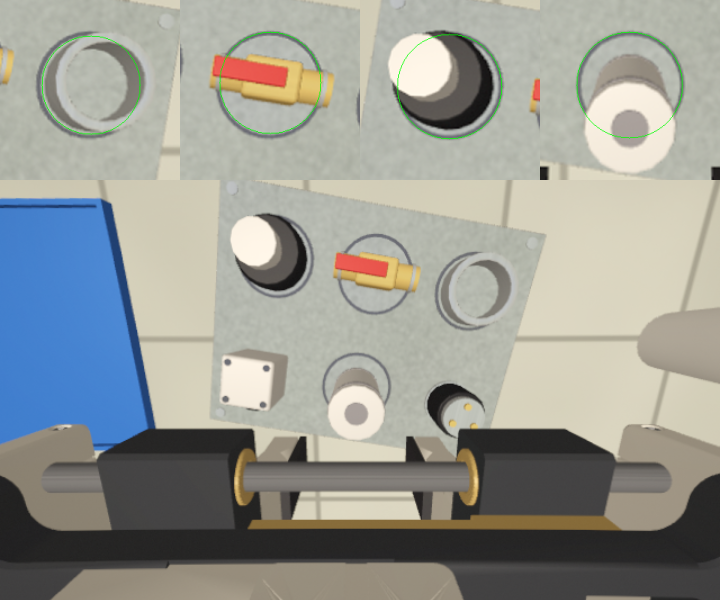

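```bash
python3 - <<'E'
from h import *
im=optics.grab_frame("scene"); cv2.imwrite("pics/s7.png",cv2.resize(im[80:320,150:510],None,fx=2.2,fy=2.2)[:,:,::-1])
E
```

```text
(no output)
```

View pics/s7.png

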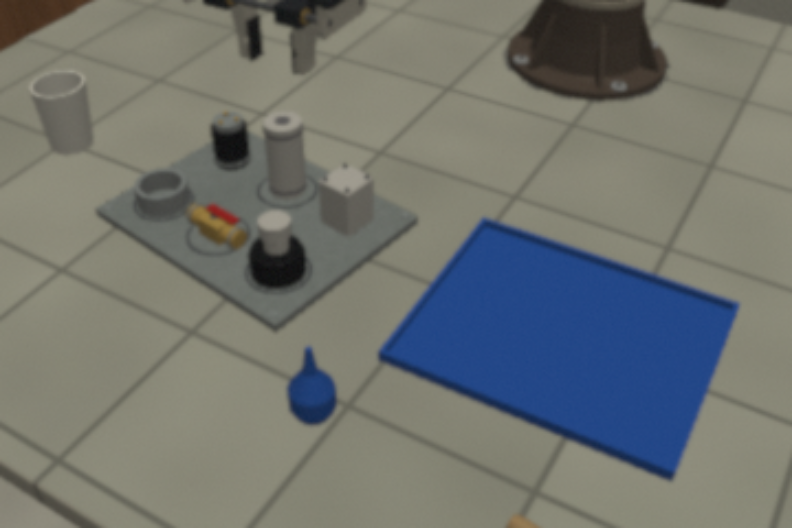

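The scene shows all five parts in place, with the plug standing on the cap at about (275,230), the bulb still standing at (312,390), and the gripper clear of everything.

```bash
python3 -c "
from station import job_done; print(job_done())"
```

```text
the job is handed in; nothing more can be done
None
```

All five parts are laid out on the service board as asked, and I handed the job in at about 49 s of the 120 s. I followed the listed order: ring, end cap, cartridge, valve, then the plug on the cap.

- **Valve:** I set it down about 16 mm behind its circle, because the gripper body would otherwise have hit the standing cartridge. I then pushed it forward into the circle with the closed fingers.
- **Final checks:** In the wrist pictures the ring, cap, cartridge and valve were each within about 1 mm of their circle centres, and the plug was centred on the cap to about 1 mm. The valve lay along the board's long side with its lever up.
- **Surroundings:** The last scene picture showed the cartridge and plug upright, the bulb standing where it was, and the gripper clear of everything.
- **Disagreements:** The top camera gave the circles about 3 mm nearer the robot than the wrist camera did. I used the wrist camera, and parts and circles agreed with each other in its view. A few circle fits picked up shadows or cylinder sides; I discarded those after checking the pictures.

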